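Nip up and tighten a griddle's four cap nuts crosswise with a socket key

ROBOT

A 6-joint arm with a two-finger parallel gripper is mounted at the origin on the work surface. World frame = base frame: x ahead of the robot, y to its left, z up, the work surface at z = 0. Lengths are in mm, angles in rad, forces in N, time in s.
With the tool pointing down it reaches from about 350 to 775 mm from the base axis. Payload 7.3 kg.
Tool frame: the origin (TCP) lies midway between the tips of the shut fingers; the grasp point (between the pads) lies 19 mm behind it (bot.tcp_to_grasp is the distance from the TCP to the grasp point, in mm); z points along the fingers, y is the line along which they close (so a half turn about z gives the same grasp; the last joint's range is limited). The gripper opens to 92 mm and grips with 3 to 60 N. Pads are 19 mm wide; open, the fingers measure 130 mm over their backs; the gripper's body (75 mm by 190 mm) begins 47 mm behind the grasp point.
Start: joints at [-1.321, 0.342, 1.524, -0, 1.275, -0.146], TCP at [202.436, -484.425, 196.441] pointing down, gripper open.
Joint ranges: [-2.53, 2.53], [-0.77, 2.02], [0.04, 2.7], [-1, 4.14], [0.28, 2.66], [-3.11, 3.11]. Speed limits (rad/s): [2.57, 2.57, 3.14, 3.14, 3.14, 3.14].

INTERFACE

Orientations are given as [roll, pitch, yaw] about the fixed x, y, z axes, in that order (R = Rz(yaw) Ry(pitch) Rx(roll)).
In Python, from plant import bot, viewer gives the robot as it stands. The module is installed in compiled form; this text tells all that it offers.
- The arm moves only by the shell command python3 -m handwheel 'ROWS'. ROWS is text: rows parted by semicolons, each of 7 numbers parted by spaces: the shift along the tool's x, y, z scaled (see below), then the turn, a rotation vector about the tool's x, y, z scaled (see below), then the opening, from -1 (shut) to 1 (fully open), so that 0 is half open. In form: tx ty tz rx ry rz gripper; .... A call has 1 to 8 rows; each row is the pose to reach, as a shift and turn from the pose commanded when the call began, along the tool's axes at that moment, turning the shorter way round; what a row does not reach only later rows make up. The controller multiplies each number of a shift by 10 cm and each number of a turn by pi rad. A row lasts 1/12 s, in which the tool goes at most 41.7 mm and 7.16 degrees, less where a joint would pass 70% of its speed; a pose out of reach is approached as far as the arm can. A call with a number of a shift or a turn outside -1 to 1 is refused whole. A call with a gripper value outside its range is refused whole. The fingers move at their own pace and stop on an object; the grip force is fixed at half the most. Time passes only in rows, so rows that repeat a pose let the fingers close. It gives the time, the measured TCP pose, the force, the opening and the grip force at its end, in the units of the state.
- bot.get_obs(): the state, without advancing time (a new reading comes with each control period).
- viewer.capture(name): name is "side" or "top" or "wrist"; returns a dict with "frame" (420x560x3 uint8, red, green, blue), "fov_y" (degrees; the focal length in pixels is half the picture's height over the tangent of half this angle, whatever the lens; pixels are square), "cx", "cy" (the principal point, pixels), "T" (4x4, takes a point from camera to world coordinates). Camera axes: x right, y down, z forward; pixel columns grow to the right and rows downward; lengths in mm; the calibration is good to about 2 mm. A picture is of the moment at which its call begins. There is no depth.
- bot.close_job(): hands the job in; it is judged then, once.
Trained networks look in a picture, given as the dict that the camera call returned (one of the last four; its "shot" number tells which), for a name from the list of things; names that differ only in an ending like _2 or _b are one class to them, and where a whole thing is asked for, a point or a joint stands for the part that bears it (a point fixed in the world has none). Each returns a list of dicts, best first, with "score" (0 to 1); they miss things now and then, are a little off and sometimes report something else, mostly with a low value. They report only what shows in the picture. A call takes as long as a camera call.
- viewer.recognise(target, picture): "centre" ([column, row] in pixels, amid what is visible of it).
- viewer.cut_out(target, picture): "pixels" (420x560 bool, what is visible of it) and "centre" ([column, row] in pixels, amid what is visible of it).
The state is a dict: "time": time; "joint_positions": joint angles; "dq": joint speeds; "tau": joint torques, N m; "tool_pos": TCP position; "tcp_rot": TCP orientation; "contact_force": force on the tool from outside, world axes, zero at the start; "moment": the same for the moment, N m; "grip_width": finger opening in mm; "finger_force": force on a finger pad.
Only numpy, scipy, OpenCV 4.12 (cv2) and the standard library are available. Lean on these libraries where they do the work, as an engineer would, in place of code of your own. Each camera call takes 0.05 s, during which the arm holds its last target. There are 200 camera calls.

TASK

Take the standing socket key and tighten the four cap nuts of the round black griddle with it in cross order (any nut first, then the one opposite, then the other two) in two passes: on the first pass only nip each nut up lightly, and when all four are nipped, go round crosswise again to make each fully tight without crushing its washer. Do not lean hard on the griddle, turn the nuts only with the key, and leave the other things where they are. Finally stand the key upright on the shelf beside the griddle and let go.

Things in the scene. Friction and masses are not known exactly. Their poses are not given: they have to be found in the camera images.
- griddle: round black cast-aluminium griddle fixed to the shelf, 196 wide, top face 40 above the shelf; origin at the centre of its underside. A plain boss, 40 wide and 14 high, in the middle of its top. Around it, 60 from the centre, four square cap nuts, in its frame: a on +x, b on +y, c on -x, d on -y; a is opposite c, b opposite d. Sizes in mm
- key: loose steel socket key (the wrench), 0.2 kg, standing on its socket, 100 mm high; origin mid-underside (the socket's mouth), z up its axis. Socket: block 35.5 mm square, 27 mm high, with a square hole 23.5 mm wide, 19 mm deep, sides along the key's x and y; above it a 16 mm round stem, then the handle
- key_handle (a point): middle of the key's handle, on its axis, 80 mm above its mouth: a flat bar 64 mm long (x), 16 mm thick (y), 40 mm high (z); axes as the key's. Grip it across the thickness, firmly (60 N or more)
- nut_a_top (a point): middle of the top of nut a, 63 mm above the shelf; z up, x and y along its sides. Each nut is 20 mm square, 14 mm high, with a cone on top (20 mm wide to 12 mm, 6 mm high), on a 3 mm washer. The key fits over with about 1.7 mm room a side and has about 0.19 rad of play either way; seated, its hole's floor rests on the nut's top, its mouth 44 mm above the shelf
- washer_a (a joint): turn (rad) of the tabbed spring washer under nut a; 0 at the start. Nuts tighten clockwise seen from above: each first runs down easily (0.06 N m) for an unknown 0.1 to 0.4 rad, which no reading shows; then it lands and carries its washer round with it, the torque jumping to 0.30 N m and rising 0.6 N m per rad of washer turn while turning; in a pause it reads about 0.15 N m less
- washer_b (a joint): same for nut b. Lightly nipped: washer turn above 0.05 but below 0.22 rad (aim at 0.12: 0.37 N m turning, 0.22 paused). Fully tight: 0.26 to 0.50 rad (aim at 0.37: 0.52 N m turning, 0.37 paused). Above 0.50 the washer is crushed. A washer stays where it is left, at most 0.02 rad of spring-back
- nut_b_top (a point): middle of the top of nut b, as nut a
- nut_c_top (a point): middle of the top of nut c, as nut a
- nut_d_top (a point): middle of the top of nut d, as nut a
- washer_c (a joint): same for nut c, with the limits of washer_b
- washer_d (a joint): same for nut d, with the limits of washer_b
- tin: a bystander: blue plastic spice tin with clip lid, round, 60 wide, 72 high (mm); origin at the centre of its underside
- tongs: a bystander: chrome tongs lying flat, 260 long, 60 wide, 13 high (mm); origin at the centre of its underside
- skewers: a bystander: bamboo skewer holder, round, 72 wide, 90 high with thin skewers standing to 165 (mm); origin at the centre of its underside
- press: a bystander: small black cast-aluminium griddle press (a loose weight with an arched handle), 110 square, 57 high (mm); origin at the centre of its underside
- mill: a bystander: dark wooden pepper mill, round, 54 wide, 101 high (mm); origin at the centre of its underside
- dish: a bystander: small white dish, 90 wide, 35 high (mm); origin at the centre of its underside
- jar: a bystander: amber jar with steel cap, 60 wide, 85 high (mm); origin at the centre of its underside

How it is judged (in metres and radians):
On the way, in this order (a step that is already met when the one before it is completed fails the run):
1. a first nut is nipped up (value of joint any of washer_a, washer_b, washer_c, washer_d above 0.05 rad), for 0.1 s.
2. the opposite nut is nipped up ((value of joint each of washer_a, washer_c above 0.05 rad or value of joint each of washer_b, washer_d above 0.05 rad)), for 0.1 s.
3. all four nuts are nipped up (value of joint each of washer_a, washer_b, washer_c, washer_d above 0.05 rad), for 0.1 s.
4. a first nut is fully tight (value of joint any of washer_a, washer_b, washer_c, washer_d above 0.26 rad), for 0.1 s.
5. the opposite nut is fully tight ((value of joint each of washer_a, washer_c above 0.26 rad or value of joint each of washer_b, washer_d above 0.26 rad)), for 0.1 s.
6. all four nuts are fully tight (value of joint each of washer_a, washer_b, washer_c, washer_d above 0.26 rad), for 0.1 s.
At the end, for the whole second after the job is handed in: All four washers are turned by 0.26 to 0.50 rad; the key stands upright (within 0.05 rad) and at rest on the shelf, wholly off the griddle (more than 118 mm and less than 0.5 m from its centre) and released (all of step 6 and value of joint each of washer_a, washer_b, washer_c, washer_d below 0.5 rad and angle between key's own z axis and vertical below 0.05 rad and height (world z) of key below 0.004 m and linear speed of key below 0.02 m/s and horizontal distance between key and griddle between 0.118 and 0.5 m and contact force between key and the fingers below 0.1 N); the robot touches nothing.
It fails at once if a washer is crushed (turned beyond 0.50 rad), or turned beyond the light first nip (0.22 rad) while another is not yet nipped (0.05 rad) (value of joint any of washer_a, washer_b, washer_c, washer_d above 0.5 rad or (value of joint any of washer_a, washer_b, washer_c, washer_d above 0.22 rad and value of joint any of washer_a, washer_b, washer_c, washer_d below 0.05 rad)).
It fails at once if cross order broken: on the first pass (0.05 rad) or the second (0.26 rad) two neighbours have been done and neither of the other two (((value of joint each of washer_a, washer_b above 0.05 rad and value of joint each of washer_c, washer_d below 0.05 rad) or (value of joint each of washer_b, washer_c above 0.05 rad and value of joint each of washer_d, washer_a below 0.05 rad) or (value of joint each of washer_c, washer_d above 0.05 rad and value of joint each of washer_a, washer_b below 0.05 rad) or (value of joint each of washer_d, washer_a above 0.05 rad and value of joint each of washer_b, washer_c below 0.05 rad)) or ((value of joint each of washer_a, washer_b above 0.26 rad and value of joint each of washer_c, washer_d below 0.26 rad) or (value of joint each of washer_b, washer_c above 0.26 rad and value of joint each of washer_d, washer_a below 0.26 rad) or (value of joint each of washer_c, washer_d above 0.26 rad and value of joint each of washer_a, washer_b below 0.26 rad) or (value of joint each of washer_d, washer_a above 0.26 rad and value of joint each of washer_b, washer_c below 0.26 rad))).
It fails at once if the key leans hard on the griddle (over 75 N) (contact force between key and griddle above 75 N).
It fails at once if the fingers touch the griddle or its nuts (over 2 N) (contact force between the fingers and griddle above 2 N).
It fails at once if one of the other things is pushed more than 30 mm (distance of any of tin, tongs, skewers, press, mill, dish, jar from where it was at the start of the episode above 0.03 m).
It also fails if it takes over 72 s, if anything falls off the work surface, if the arm or the gripper's body presses on something with over 40 N, if the wrist force passes 120 N, or if a joint passes its speed limit or range.

## Working session

There is one attempt and no reset: what is moved stays moved. The work goes in short steps, Python scripts to look and compute and a shell command to move; the robot and the scene stay as the last step left them, time stands still between calls to the robot, and variables do not carry over. Pictures are saved under pics/ and viewed, at most 10 in all, crops included, and the job is handed in when it is done.

```bash
mkdir -p pics
cat > h.py <<'E'
import numpy as np,cv2
from plant import bot,viewer
def ray(p,uv):
    h,w=p["frame"].shape[:2]; f=h/2/np.tan(np.radians(p["fov_y"])/2)
    d=np.array([(uv[0]-p["cx"])/f,(uv[1]-p["cy"])/f,1.]); T=np.array(p["T"]); return T[:3,3],T[:3,:3]@d
def atz(p,uv,z):
    o,d=ray(p,uv); return o+d*(z-o[2])/d[2]
def proj(p,X):
    h,w=p["frame"].shape[:2]; f=h/2/np.tan(np.radians(p["fov_y"])/2)
    T=np.array(p["T"]); c=T[:3,:3].T@(np.array(X)-T[:3,3]); return np.array([p["cx"]+f*c[0]/c[2],p["cy"]+f*c[1]/c[2]])
def tri(p1,u1,p2,u2):
    A=[];b=[]
    for p,u in((p1,u1),(p2,u2)):
        o,d=ray(p,u); d/=np.linalg.norm(d); M=np.eye(3)-np.outer(d,d); A.append(M); b.append(M@o)
    return np.linalg.lstsq(np.vstack(A),np.hstack(b),rcond=None)[0]
def save(p,n): cv2.imwrite("pics/"+n,p["frame"][:,:,::-1])
E
python3 - <<'E'
from h import *
P={n:viewer.capture(n) for n in("top","side")}
np.set_printoptions(precision=1,suppress=True)
for n,p in P.items():
    save(p,n+"0.png"); print(n,p["fov_y"],p["T"])
    for t in("griddle","key","key_handle","nut_a_top","tin","tongs","skewers","press","mill","dish","jar"):
        z={"griddle":40,"key":50,"key_handle":80,"nut_a_top":63}.get(t,40)
        print(t,[(round(r["score"],2),np.array(r["centre"]),atz(p,r["centre"],z)[:2]) for r in viewer.recognise(t,p)[:5]])
print(bot.get_obs())
E
```

```text
top 46.598390307488515 [[   0.    -1.     0.1  449.4]
 [  -1.    -0.     0.    28.6]
 [  -0.    -0.1   -1.  1254.9]
 [   0.     0.     0.     1. ]]
griddle [(0.67, array([240.2, 209.9]), array([558.7, 138.6]))]
key [(0.56, array([405., 244.]), array([ 475.8, -269.4]))]
key_handle [(0.6, array([401.7, 241.8]), array([ 480.3, -254.2]))]
nut_a_top []
tin [(0.83, array([377.3, 144.3]), array([ 727.3, -206.2]))]
tongs [(0.83, array([293.8, 278.8]), array([388.6,   3.8]))]
skewers [(0.88, array([147.8, 189.2]), array([609.6, 371.8]))]
press [(0.96, array([152.4, 270.2]), array([407.5, 354. ]))]
mill [(0.79, array([182.1, 149.3]), array([711.9, 287.9])), (0.71, array([149.2, 190.1]), array([607.3, 368.2]))]
dish [(0.75, array([401.3, 244.2]), array([ 475.4, -262.7])), (0.61, array([435.5, 280.8]), array([ 385.9, -345.5]))]
jar []
side 43.96226936728566 [[  -0.7   -0.5    0.5 -118.7]
 [  -0.7    0.5   -0.5  759. ]
 [   0.    -0.7   -0.7 1111.6]
 [   0.     0.     0.     1. ]]
griddle [(0.59, array([255.5, 237.4]), array([548. , 147.3])), (0.2, array([230.7, 222.5]), array([635. , 158.3]))]
k
[... 422 characters left out ...]
, 349.2]))]
press [(0.75, array([239.4, 323.8]), array([384.8, 356.7])), (0.24, array([180.7, 269.7]), array([605.4, 355.3]))]
mill [(0.96, array([176.3, 228.9]), array([722.2, 278. ]))]
dish [(0.43, array([398.6, 172.7]), array([ 424.4, -338.3]))]
jar [(0.69, array([265. , 160.1]), array([752.7, -90.8]))]
{'time': 1.2, 'joint_positions': array([-1.3,  0.3,  1.5, -0. ,  1.3, -0.1]), 'dq': array([ 0.,  0.,  0., -0.,  0.,  0.]), 'tau': array([ -0. , -43.1, -24.4,   0.1,   0. ,  -0. ]), 'tool_pos': array([ 202.4, -484.4,  196.4]), 'tcp_rot': array([3.1, 0. , 0.4]), 'contact_force': array([-0.3,  0.4, -0. ]), 'moment': array([-0., -0.,  0.]), 'finger_force': 0.0, 'grip_width': 91.90424144627502}
```

Run:
```python
import cv2,numpy as np
a=cv2.imread("pics/top0.png");b=cv2.imread("pics/side0.png")
t=cv2.resize(a[160:300,170:440],None,fx=2.9,fy=2.9,interpolation=cv2.INTER_CUBIC)
cv2.imwrite("pics/c1.png",t[:600,:800])
A=cv2.resize(a[160:260,190:290],(400,400),interpolation=3); B=cv2.resize(b[187:287,205:305],(400,400),interpolation=3)
B2=cv2.resize(b[130:205,330:430],(400,300),interpolation=3);A2=cv2.resize(a[205:280,360:460],(400,300),interpolation=3)
def br(x): return np.clip(255*(x/255.)**.55,0,255).astype(np.uint8)
cv2.imwrite("pics/c2.png",br(np.hstack([A,B])));cv2.imwrite("pics/c3.png",np.hstack([A2,B2]))
```

```text
(no output)
```

View pics/top0.png

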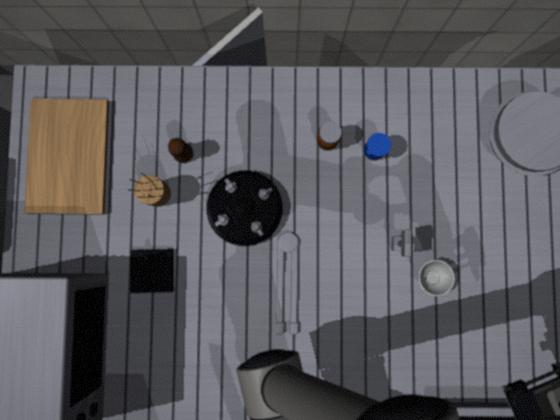

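View pics/c2.png

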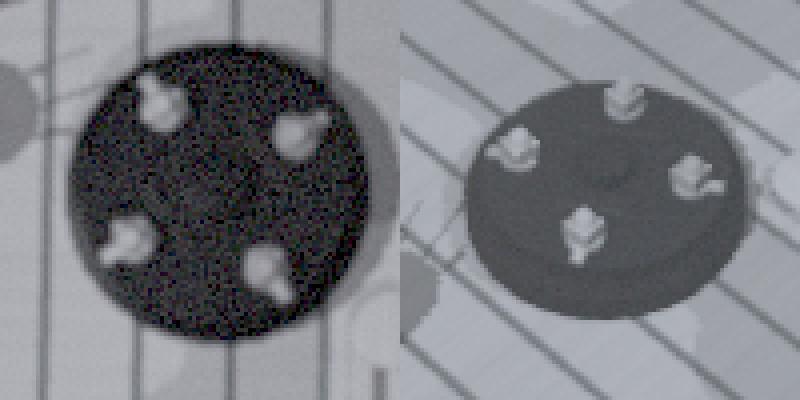

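View pics/c3.png

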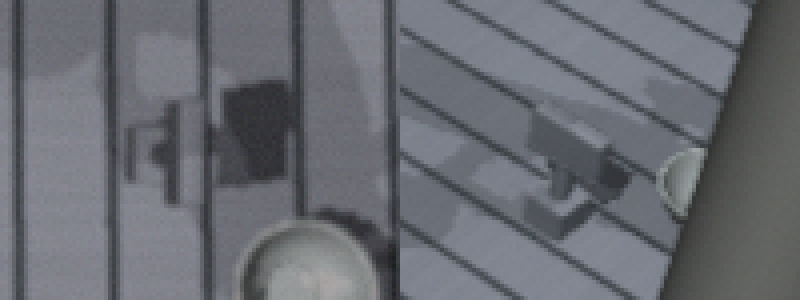

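```bash
cat >> h.py <<'E'
from scipy.spatial.transform import Rotation as R
def need(x,y,z,yaw):
    o=bot.get_obs(); C=R.from_euler("xyz",o["tcp_rot"]); G=R.from_euler("xyz",[np.pi,0,yaw])
    s=C.inv().apply(np.array([x,y,z])-o["tool_pos"])/100; r=(C.inv()*G).as_rotvec()/np.pi
    print("need",s.round(3),r.round(4))
def st():
    o=bot.get_obs(); print("t%.1f"%o["time"],"pos",o["tool_pos"].round(1),"rot",np.round(o["tcp_rot"],4),"F",o["contact_force"].round(1),"M",o["moment"].round(3),"w%.1f f%.1f"%(o["grip_width"],o["finger_force"]),"q",o["joint_positions"].round(3))
E
python3 - <<'E'
from h import *
import cv2
a=cv2.imread("pics/top0.png");
p=viewer.capture("top")
print("key",atz(p,(407.8,242.5),100), "edges",atz(p,(360+192/4,205+100/4),100),atz(p,(360+189/4,205+203/4),100), atz(p,(360+203/4,205+150/4),100),atz(p,(360+180/4,205+150/4),100))
N=[atz(p,(190+u/4,160+v/4),63) for u,v in((165,105),(297,133),(130,238),(265,265))]
print(np.round(N,1),np.mean(N,0))
q=viewer.capture("side")
N2=[atz(q,(205+u/4,187+v/4),63) for u,v in((117,136),(225,85),(183,217),(292,165))]
print(np.round(N2,1),np.mean(N2,0))
c=viewer.cut_out("griddle",p)
st(); need(475,-262,196.4,0)
E
```

```text
key [ 478.24036327 -263.73040654  100.        ] edges [ 507.76359641 -264.71910808  100.        ] [ 447.09066591 -261.89246656  100.        ] [ 478.28209296 -270.68530672  100.        ] [ 478.20075317 -257.12876918  100.        ]
[[615.  159.4  63. ]
 [598.1  77.8  63. ]
 [532.7 179.6  63. ]
 [516.6  96.6  63. ]] [565.61746652 128.3554424   63.        ]
[[616.1 160.8  63. ]
 [598.3  76.1  63. ]
 [533.  178.3  63. ]
 [514.   95.9  63. ]] [565.34549881 127.77427202  63.        ]
t1.4 pos [ 202.4 -484.4  196.5] rot [3.1415 0.     0.3958] F [0.3 0.  0.4] M [ 0.032 -0.045  0.016] w91.7 f0.0 q [-1.321  0.342  1.524 -0.     1.275 -0.146]
need [ 3.372 -1.001  0.   ] [0.    0.    0.126]
```

```bash
python3 -m handwheel '0.3 -0.1 0 0 0 0.035 1; 0.6 -0.2 0 0 0 0.07 1; 0.98 -0.29 0 0 0 0.105 1; 0.98 -0.29 0 0 0 0.141 1;0.98 -0.29 0 0 0 0.141 1'
python3 -m handwheel '0.3 -0.27 0 0 0 0 1;0.63 -0.55 0 0 0 0 1;0.63 -0.55 0 0 0 0 1'
python3 -m handwheel '0.3 -0.27 0 0 0 0 1;0.63 -0.55 0 0 0 0 1;0.63 -0.55 0 0 0 0 1'
python3 -m handwheel '0.3 -0.27 0 0 0 0 1;0.63 -0.55 0 0 0 0 1;0.63 -0.55 0 0 0 0 1;0.63 -0.55 0 0 0 0 1'
python3 - <<'E'
from h import *
st(); need(478,-263.5,61,-.047)
p=viewer.capture("wrist"); print(np.round(p["T"],2),p["fov_y"]); save(p,"w1.png")
print([(r["score"],r["centre"],atz(p,r["centre"],80)) for r in viewer.recognise("key_handle",p)])
E
```

```text
time: 1.77
tool_pos: [283.1, -418.8, 196.6]
tcp_rot: [3.141, -0.0, -0.048]
contact_force: [0.4, 0.1, 0.1]
grip_width: 92.1
finger_force: 0.0
time: 2.02
tool_pos: [350.5, -364.9, 196.5]
tcp_rot: [-3.14, -0.002, -0.04]
contact_force: [-1.0, 0.2, -0.6]
grip_width: 91.9
finger_force: 0.0
time: 2.27
tool_pos: [416.2, -313.1, 196.4]
tcp_rot: [-3.14, -0.002, -0.04]
contact_force: [-0.5, 0.2, 0.2]
grip_width: 91.9
finger_force: 0.0
time: 2.6
tool_pos: [478.8, -263.7, 196.1]
tcp_rot: [3.141, 0.0, -0.042]
contact_force: [-0.4, 0.8, -1.1]
grip_width: 92.1
finger_force: 0.0
t2.6 pos [ 478.8 -263.7  196.1] rot [ 3.1413e+00  5.0000e-04 -4.1800e-02] F [-0.4  0.8 -1.1] M [ 0.042 -0.014  0.045] w92.1 f0.0 q [-0.643  0.382  1.464 -0.     1.295  0.969]
need [-0.008 -0.002  1.351] [0.0001 0.0001 0.0017]
[[-4.0000e-02 -9.7000e-01 -2.5000e-01  5.4417e+02]
 [-1.0000e+00  4.0000e-02  1.0000e-02 -2.6565e+02]
 [-0.0000e+00  2.5000e-01 -9.7000e-01  3.8460e+02]
 [ 0.0000e+00  0.0000e+00  0.0000e+00  1.0000e+00]] 61.66344952201269
[(0.68, [283.5, 188.0], array([ 485.06900124, -266.72308741,   80.        ]))]
```

View pics/w1.png

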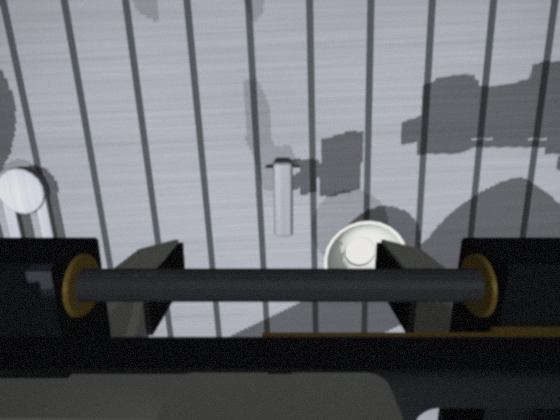

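Run:
```python
from h import *
p=viewer.capture("wrist")
g=cv2.cvtColor(p["frame"],cv2.COLOR_RGB2GRAY).astype(int)
for v in (175,190,205,220,230):
    r=g[v,255:315]; d=np.diff(r); print(v,255+np.argmax(d[:30])+1,255+30+np.argmin(d[30:])+1, r[10:45:3])
print(g[155:245:3,283])
a=atz(p,(283,163),100);b=atz(p,(283.5,236),100);print(a,b,(a+b)/2)
```

```text
175 260 289 [152 150 149 192 190 183 180 176 115 106 101  99]
190 261 298 [179 181 159 187 188 182 177 178 120 176 175 135]
205 262 309 [180 181 172 183 189 179 177 176 128 182 188 187]
220 262 310 [183 181 172 176 182 180 177 176 128 178 186 181]
230 263 310 [185 188 176 172 186 178 171 175 129 177 184 183]
[116  48 126 181 182 181 183 178 180 180 180 180 178 176 178 177 179 177
 177 179 176 177 176 173 174 171 163 177 183 178]
[ 507.91839678 -268.5365744   100.        ] [ 445.81488543 -266.28268442  100.        ] [ 476.8666411  -267.40962941  100.        ]
```

```bash
python3 -m handwheel '-0.015 0.015 0.3 0 0 0 1;-0.015 0.015 0.65 0 0 0 0.5;-0.015 0.015 0.9 0 0 0 0;-0.015 0.015 0.9 0 0 0 -0.2'
python3 -m handwheel '0 0 0.2 0 0 0 -0.2;0 0 0.45 0 0 0 -0.2;0 0 0.45 0 0 0 -1;0 0 0.45 0 0 0 -1;0 0 0.45 0 0 0 -1;0 0 0.45 0 0 0 -1;0 0 0.45 0 0 0 -1'
python3 - <<'E'
from h import *
st(); p=viewer.capture("side"); save(p,"s1.png")
E
```

```text
time: 3.08
tool_pos: [472.6, -264.8, 101.7]
tcp_rot: [-3.137, 0.008, -0.049]
contact_force: [-0.0, 0.3, 0.0]
grip_width: 76.3
finger_force: 0.0
time: 3.67
tool_pos: [477.4, -266.2, 63.1]
tcp_rot: [3.14, -0.002, -0.047]
contact_force: [0.2, 0.1, -0.9]
grip_width: 29.6
finger_force: 0.0
t3.7 pos [ 477.4 -266.2   63.1] rot [ 3.1399e+00 -2.4000e-03 -4.7200e-02] F [ 0.2  0.1 -0.9] M [-0.05   0.027  0.018] w29.6 f0.0 q [-0.649  0.52   1.644 -0.     0.975  0.969]
```

```bash
python3 -m handwheel '0 0 0 0 0 0 -1;0 0 0 0 0 0 -1;0 0 0 0 0 0 -1;0 0 0 0 0 0 -1;0 0 0 0 0 0 -1'
python3 -m handwheel '0 0 -0.1 0 0 0 -1;0 0 -0.4 0 0 0 -1;0 0 -0.7 0 0 0 -1;0 0 -1 0 0 0 -1;0 0 -1 0 0 0 -1'
python3 -c "
from h import *
st(); p=viewer.capture('side'); save(p,'s1.png')
q=viewer.capture('wrist'); save(q,'w2.png'); f=lambda x:cv2.resize(x['frame'],(400,300))
save({'frame':np.hstack([f(p),f(q)])},'c4.png')"
```

```text
time: 4.13
tool_pos: [477.0, -265.9, 62.1]
tcp_rot: [3.141, -0.001, -0.047]
contact_force: [-1.1, -0.6, 5.4]
grip_width: 15.5
finger_force: 30.0
time: 4.55
tool_pos: [479.2, -267.0, 167.5]
tcp_rot: [3.136, -0.008, -0.047]
contact_force: [-0.4, -1.6, -2.4]
grip_width: 15.3
finger_force: 30.0
t4.5 pos [ 479.2 -267.   167.5] rot [ 3.1362 -0.0083 -0.0469] F [-0.4 -1.6 -2.4] M [-0.034  0.034 -0.051] w15.3 f30.0 q [-0.648  0.403  1.514  0.     1.214  0.969]
```

View pics/c4.png

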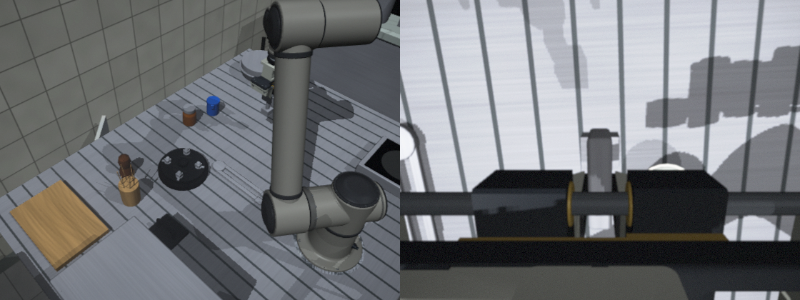

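```bash
for i in 1; do
python3 -m handwheel '-0.01 -0.25 0 0 0 0 -1;-0.03 -0.6 0 0 0 0 -1;-0.05 -0.985 0 0 0 0 -1'
python3 -m handwheel '-0.02 -0.35 0 0 0 0 -1;-0.04 -0.7 0 0 0 0 -1;-0.05 -0.985 0 0 0 0 -1'
python3 -m handwheel '-0.02 -0.35 0 0 0 0 -1;-0.04 -0.7 0 0 0 0 -1;-0.05 -0.985 0 0 0 0 -1'
python3 -m handwheel '-0.02 -0.35 0 0 0 0 -1;-0.04 -0.7 0 0 0 0 -1;-0.05 -0.985 0 0 0 0 -1;-0.05 -0.985 0 0 0 0 -1;-0.05 -0.985 0 0 0 0 -1'
done | grep -A1 time
python3 - <<'E'
from h import *
st(); p=viewer.capture("wrist"); save(p,"w3.png")
import pickle; pickle.dump(p,open("w3.pkl","wb"))
print([(round(r["score"],2),np.round(r["centre"],1),atz(p,r["centre"],63).round(1)) for r in viewer.recognise("nut_a_top",p)])
for x in((615,160,63),(598,77,63),(533,179,63),(516,96,63)): print(proj(p,x).round(0))
x=np.clip(255*(p["frame"]/255.)**.6,0,255).astype(np.uint8)
save({"frame":cv2.resize(x[0:200,130:400],None,fx=2.9,fy=2.9,interpolation=3)},"c5.png")
E
```

```text
time: 4.9
tool_pos: [474.8, -165.9, 159.2]
--
time: 5.15
tool_pos: [474.0, -65.4, 159.6]
--
time: 5.4
tool_pos: [473.6, 32.9, 159.6]
--
time: 5.82
tool_pos: [473.8, 130.2, 159.7]
t5.8 pos [473.8 130.2 159.7] rot [ 3.1408  0.0039 -0.0439] F [-0.4  0.3 -3.6] M [ 0.019  0.01  -0.019] w15.6 f30.0 q [ 0.112  0.318  1.668 -0.     1.159  1.727]
[(0.88, array([229.8,  14.4]), array([614.3, 161.2,  63. ]))]
[231.  13.]
[345.  33.]
[215. 129.]
[321. 146.]
```

View pics/c5.png

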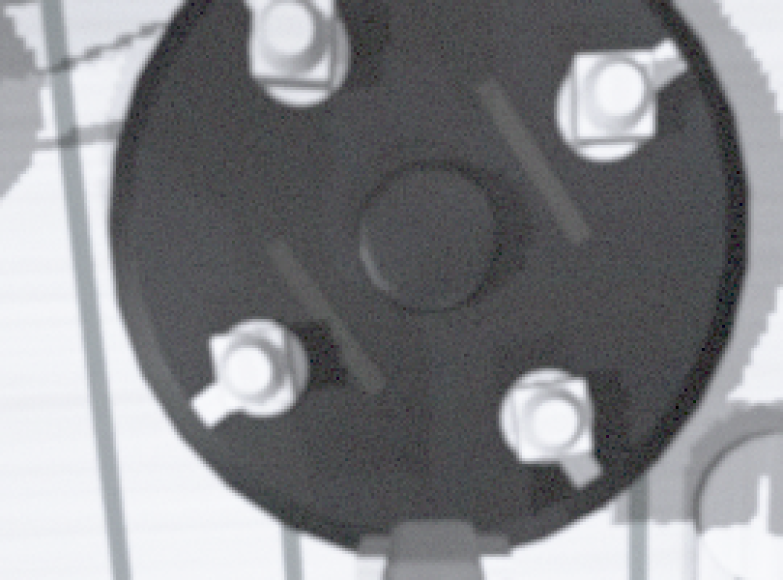

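Run:
```python
from h import *
import pickle; p=pickle.load(open("w3.pkl","rb"))
for n,u in zip("1234",((292,27),(623,90),(248,370),(553,420))): print(n,atz(p,(130+u[0]/2.9,u[1]/2.9),63).round(1))
print("handle end",atz(p,(130+432/2.9,520/2.9),198.2), "sock far edge",atz(p,(130+360/2.9,537/2.9),159.7-61.5+27),atz(p,(130+508/2.9,537/2.9),159.7-61.5+27))
out=[]
for c in((614,160),(598,77),(533,179),(516,96)):
    # image: right=-y, up=+x ; 30 mm patch*10
    W=[(c[0]+s*20,c[1]-t*20,57) for s,t in((1,-1),(1,1),(-1,1),(-1,-1))]
    src=np.float32([proj(p,w) for w in W]); dst=np.float32([(0,0),(300,0),(300,300),(0,300)])
    H=cv2.getPerspectiveTransform(src,dst)
    im=cv2.warpPerspective(p["frame"],H,(300,300),flags=cv2.INTER_CUBIC); out.append(im)
m=np.vstack([np.hstack(out[:2]),np.hstack(out[2:])])
m=np.clip((m.astype(float)-60)*1.3,0,255).astype(np.uint8)
save({"frame":m},"c6.png")
```

```text
1 [617.6 160.3  63. ]
2 [599.5  77.1  63. ]
3 [534.3 178.8  63. ]
4 [517.2  96.1  63. ]
handle end [514.05964542 129.48486471 198.2       ] sock far edge [498.42012086 146.21215018 125.2       ] [496.98976449 113.43468129 125.2       ]
```

View pics/c6.png

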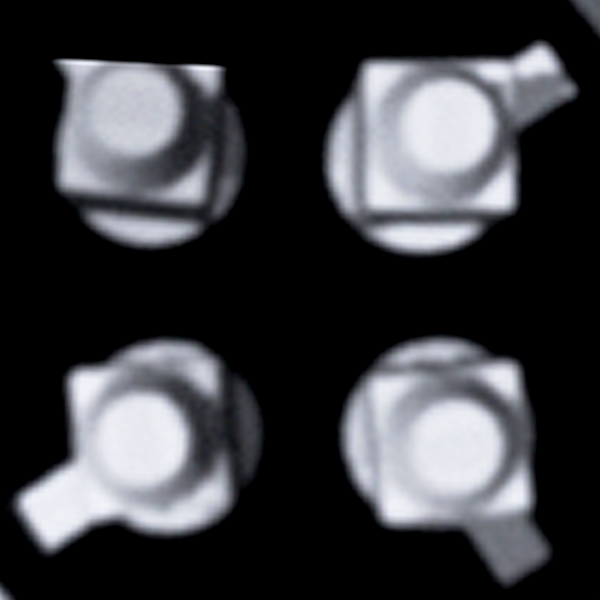

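Run:
```python
from h import *
import pickle; p=pickle.load(open("w3.pkl","rb"))
print("handle end",atz(p,(130+432/2.9,520/2.9),158.2), "sock far edge",atz(p,(130+358/2.9,537/2.9),98.2),atz(p,(130+509/2.9,534/2.9),98.2))
st();need(534.3,179,132,0.1)
```

```text
handle end [507.19462325 129.821734   158.2       ] sock far edge [493.43083978 148.88910976  98.2       ] [492.55107659 111.37496859  98.2       ]
t5.9 pos [474.4 128.5 160.2] rot [ 3.1406e+00  2.7000e-03 -4.7100e-02] F [-0.1 -0.2 -3. ] M [-0.014 -0.011 -0.007] w15.3 f30.0 q [ 1.090e-01  3.170e-01  1.668e+00 -1.000e-03  1.160e+00  1.727e+00]
need [ 0.575 -0.533  0.28 ] [ 0.0002  0.0009 -0.0468]
```

```bash
cat > chk.py <<'E'
# exit 1 (stop) when paused clockwise resistance |Mz| exceeds the argument
import sys; from h import *
st(); o=bot.get_obs(); sys.exit(int(abs(o["moment"][2])>float(sys.argv[1])))
E
python3 -m handwheel '0.2 -0.2 0 0 0 -0.02 -1;0.4 -0.4 0.1 0 0 -0.047 -1;0.567 -0.525 0.28 0 0 -0.047 -1;0.567 -0.525 0.28 0 0 -0.047 -1;0.567 -0.525 0.28 0 0 -0.047 -1;0.567 -0.525 0.28 0 0 -0.047 -1' >/dev/null; python3 chk.py 9
python3 -m handwheel '0 0 0.05 0 0 0 -1;0 0 0.1 0 0 0 -1;0 0 0.13 0 0 0 -1;0 0 0.13 0 0 0 -1' >/dev/null; python3 chk.py 9
python3 -m handwheel '0 0 0.04 0 0 0 -1;0 0 0.08 0 0 0 -1;0 0 0.12 0 0 0 -1;0 0 0.12 0 0 0 -1' >/dev/null; python3 chk.py 9
```

```text
t6.4 pos [533.9 177.5 132.9] rot [3.141e+00 1.800e-03 9.890e-02] F [ 0.6  0.3 -2.4] M [-0.027  0.059  0.001] w15.4 f30.0 q [ 0.185  0.468  1.512 -0.     1.164  1.657]
t6.8 pos [533.7 178.4 119.8] rot [3.1414e+00 1.2000e-03 1.0000e-01] F [ 0.2  0.7 -1.8] M [-0.007  0.046 -0.002] w15.8 f30.0 q [ 0.186  0.481  1.529 -0.     1.133  1.657]
t7.1 pos [533.8 178.8 107.4] rot [3.1413e+00 1.6000e-03 1.0050e-01] F [-0.  -0.2 -2.8] M [-0.032  0.067  0.019] w15.7 f30.0 q [ 0.187  0.495  1.544 -0.     1.105  1.657]
```

```bash
python3 -m handwheel '0 0 0 0 0 0.015 -1;0 0 0 0 0 0.03 -1;0 0 0 0 0 0.045 -1;0 0 0 0 0 0.06 -1;0 0 0 0 0 0.06 -1' >/dev/null; python3 chk.py 0.12 &&
python3 -m handwheel '0 0 0 0 0 0.016 -1;0 0 0 0 0 0.016 -1;0 0 0 0 0 0.016 -1' >/dev/null && python3 chk.py 0.12 &&
python3 -m handwheel '0 0 0 0 0 0.016 -1;0 0 0 0 0 0.016 -1;0 0 0 0 0 0.016 -1' >/dev/null && python3 chk.py 0.12 &&
python3 -m handwheel '0 0 0 0 0 0.016 -1;0 0 0 0 0 0.016 -1;0 0 0 0 0 0.016 -1' >/dev/null && python3 chk.py 0.12 &&
python3 -m handwheel '0 0 0 0 0 0.016 -1;0 0 0 0 0 0.016 -1;0 0 0 0 0 0.016 -1' >/dev/null && python3 chk.py 0.12 &&
python3 -m handwheel '0 0 0 0 0 0.016 -1;0 0 0 0 0 0.016 -1;0 0 0 0 0 0.016 -1' >/dev/null && python3 chk.py 0.12 &&
python3 -m handwheel '0 0 0 0 0 0.016 -1;0 0 0 0 0 0.016 -1;0 0 0 0 0 0.016 -1' >/dev/null && python3 chk.py 0.12
```

```text
t7.5 pos [534.  178.8 108.2] rot [ 3.1411e+00  9.0000e-04 -8.9500e-02] F [-0.8 -1.1 -3. ] M [-0.11   0.268  0.009] w15.7 f30.0 q [ 0.187  0.494  1.543 -0.     1.106  1.848]
t7.8 pos [534.1 178.8 108.2] rot [ 3.1412e+00  7.0000e-04 -1.3600e-01] F [-1.4 -0.8 -2.6] M [-0.101  0.388  0.03 ] w15.5 f30.0 q [ 0.187  0.494  1.543 -0.     1.106  1.894]
t8.0 pos [534.1 178.8 108.2] rot [ 3.1413e+00  6.0000e-04 -1.8610e-01] F [-2.2 -0.6 -4. ] M [-0.048  0.389  0.037] w15.6 f30.0 q [ 0.187  0.494  1.543 -0.     1.106  1.944]
t8.2 pos [534.2 178.9 108.3] rot [ 3.1414e+00  4.0000e-04 -2.3630e-01] F [-0.8 -0.4 -4.2] M [-0.056  0.433  0.015] w15.4 f30.0 q [ 0.187  0.494  1.542 -0.     1.106  1.994]
t8.5 pos [534.2 178.9 108.3] rot [ 3.1414e+00  3.0000e-04 -2.8650e-01] F [-1.5 -0.4 -2.9] M [-0.057  0.435  0.043] w15.5 f30.0 q [ 0.187  0.494  1.542 -0.     1.106  2.044]
t8.8 pos [534.3 178.9 108.3] rot [ 3.1414e+00  2.0000e-04 -3.3670e-01] F [-1.9  0.1 -4.6] M [0.089 0.392 0.005] w15.9 f30.0 q [ 0.187  0.494  1.542 -0.     1.106  2.095]
t9.0 pos [534.3 178.9 108.3] rot [ 3.1415e+00  2.0000e-04 -3.8710e-01] F [-0.4 -0.1 -4.8] M [0.16  0.358 0.031] w15.5 f30.0 q [0.187 0.494 1.542 0.    1.106 2.145]
```

```bash
python3 -m handwheel '0 0 0 0 0 0.016 -1;0 0 0 0 0 0.016 -1;0 0 0 0 0 0.016 -1' >/dev/null && python3 chk.py 0.12 &&
python3 -m handwheel '0 0 0 0 0 0.016 -1;0 0 0 0 0 0.016 -1;0 0 0 0 0 0.016 -1' >/dev/null && python3 chk.py 0.12 &&
python3 -m handwheel '0 0 0 0 0 0.016 -1;0 0 0 0 0 0.016 -1;0 0 0 0 0 0.016 -1' >/dev/null && python3 chk.py 0.12 &&
python3 -m handwheel '0 0 0 0 0 0.016 -1;0 0 0 0 0 0.016 -1;0 0 0 0 0 0.016 -1' >/dev/null && python3 chk.py 0.12
```

```text
t9.2 pos [534.3 178.9 108.3] rot [ 3.1415e+00  1.0000e-04 -4.3730e-01] F [-1.7  0.2 -5. ] M [0.134 0.384 0.042] w15.4 f30.0 q [ 0.187  0.494  1.542 -0.     1.106  2.195]
t9.5 pos [534.4 178.9 108.4] rot [ 3.1415 -0.     -0.4872] F [-1.   0.7 -4.8] M [0.221 0.347 0.197] w15.3 f30.0 q [ 0.187  0.494  1.542 -0.     1.106  2.245]
```

```bash
python3 -m handwheel '0 0 0 0 0 0 -1;0 0 0 0 0 0 -1' >/dev/null; python3 chk.py 9
python3 -m handwheel '0 0 0 0 0 0.016 -1' | grep moment; python3 chk.py 9
python3 -m handwheel '0 0 0 0 0 0 -1;0 0 0 0 0 0 -1' >/dev/null; python3 chk.py 9
python3 -m handwheel '0 0 0 0 0 0 -1;0 0 0 0 0 0 -1' >/dev/null; python3 chk.py 9
```

```text
t9.7 pos [534.4 178.9 108.4] rot [ 3.1415e+00 -1.0000e-04 -4.8860e-01] F [-2.6  0.3 -5.6] M [0.199 0.417 0.2  ] w15.4 f30.1 q [ 0.187  0.494  1.542 -0.     1.106  2.246]
t9.8 pos [534.4 178.8 108.4] rot [ 3.1415e+00 -2.0000e-04 -5.3880e-01] F [-1.5  0.5 -5.1] M [0.138 0.35  0.374] w15.4 f30.2 q [ 0.187  0.494  1.542 -0.     1.105  2.297]
t9.9 pos [534.4 178.9 108.4] rot [ 3.1416e+00 -1.0000e-04 -5.3850e-01] F [-1.3  0.9 -4.7] M [0.271 0.369 0.247] w15.8 f30.1 q [ 0.187  0.494  1.542 -0.     1.106  2.296]
t10.1 pos [534.4 178.9 108.4] rot [ 3.1416e+00 -1.0000e-04 -5.3930e-01] F [-1.6  1.4 -5.8] M [0.26  0.399 0.301] w15.7 f30.1 q [ 0.187  0.494  1.542 -0.     1.106  2.297]
```

```bash
python3 -m handwheel '0 0 0 0 0 0.006 -1;0 0 0 0 0 0.006 -1;0 0 0 0 0 0.006 -1' >/dev/null; python3 chk.py 9
python3 -m handwheel '0 0 0 0 0 -0.03 -1;0 0 0 0 0 -0.06 -1;0 0 0 0 0 -0.06 -1' >/dev/null; python3 chk.py 9
python3 -m handwheel '0 0 -0.1 0 0 0 -1;0 0 -0.26 0 0 0 -1;0 0 -0.26 0 0 0 -1;0 0 -0.26 0 0 0 -1' >/dev/null; python3 chk.py 9
python3 -c "
from h import *
need(598.9,77,132,0)"
```

```text
t10.3 pos [534.4 178.9 108.4] rot [-3.1416e+00 -1.0000e-04 -5.5910e-01] F [-0.4 -0.3 -5.8] M [0.217 0.352 0.253] w15.6 f30.1 q [ 0.187  0.494  1.542 -0.     1.106  2.317]
t10.6 pos [535.  179.  108.9] rot [-3.1407e+00 -1.2000e-03 -3.6780e-01] F [-1.   0.7 -2.1] M [ 0.142  0.245 -0.047] w15.6 f30.0 q [0.187 0.493 1.541 0.    1.105 2.126]
t10.9 pos [535.6 178.9 135.9] rot [-3.1398 -0.0034 -0.3727] F [-0.1 -0.8 -2.7] M [0.063 0.005 0.022] w15.2 f30.0 q [ 0.187  0.465  1.507 -0.     1.165  2.13 ]
need [0.96  0.719 0.041] [-0.0004 -0.0012 -0.1186]
```

```bash
python3 -m handwheel '0.3 0.22 0 0 0 -0.03 -1;0.6 0.45 0 0 0 -0.065 -1;0.96 0.72 0.04 0 0 -0.1 -1;0.96 0.72 0.04 0 0 -0.1186 -1;0.96 0.72 0.04 0 0 -0.1186 -1;0.96 0.72 0.04 0 0 -0.1186 -1;0.96 0.72 0.04 0 0 -0.1186 -1' >/dev/null; python3 chk.py 9
python3 -c "
from h import *
need(598.9,77,107,0)
p=viewer.capture('wrist'); save(p,'w4.png')"
```

```text
t11.5 pos [597.   77.9 130.1] rot [-3.1412e+00  1.0000e-03  2.0000e-04] F [-0.1  0.4 -3. ] M [0.062 0.009 0.047] w15.7 f30.0 q [0.002 0.538 1.398 0.    1.207 1.573]
need [0.019 0.009 0.231] [-0.0001  0.0003  0.0001]
```

```bash
python3 -m handwheel '0.019 0.009 0.03 0 0 0 -1;0.019 0.009 0.08 0 0 0 -1;0.019 0.009 0.11 0 0 0 -1;0.019 0.009 0.11 0 0 0 -1' >/dev/null; python3 chk.py 9
python3 -m handwheel '0 0 0.04 0 0 0 -1;0 0 0.08 0 0 0 -1;0 0 0.12 0 0 0 -1;0 0 0.12 0 0 0 -1' >/dev/null; python3 chk.py 9
python3 -m handwheel '0 0 0 0 0 0.015 -1;0 0 0 0 0 0.03 -1;0 0 0 0 0 0.045 -1;0 0 0 0 0 0.06 -1;0 0 0 0 0 0.06 -1' >/dev/null; python3 chk.py 0.12
```

```text
t11.9 pos [598.9  76.5 118.3] rot [3.1415e+00 2.0000e-03 2.2000e-03] F [-0.5 -0.4 -2.6] M [0.007 0.024 0.   ] w15.9 f30.0 q [ 0.     0.553  1.407 -0.     1.184  1.569]
t12.2 pos [599.3  76.  106.5] rot [3.1415e+00 1.1000e-03 1.7000e-03] F [ 0.6 -0.2 -1.7] M [0.059 0.085 0.011] w15.3 f30.0 q [-1.000e-03  5.650e-01  1.421e+00 -0.000e+00  1.157e+00  1.569e+00]
t12.6 pos [599.6  76.6 107.3] rot [-3.1408e+00  4.0000e-04 -1.8840e-01] F [-0.9  1.6 -2.8] M [0.513 0.077 0.033] w15.6 f30.0 q [-0.000e+00  5.640e-01  1.420e+00  1.000e-03  1.158e+00  1.759e+00]
```

```bash
python3 -m handwheel '0 0 0 0 0 0.016 -1;0 0 0 0 0 0.016 -1;0 0 0 0 0 0.016 -1' >/dev/null && python3 chk.py 0.12 &&
python3 -m handwheel '0 0 0 0 0 0.016 -1;0 0 0 0 0 0.016 -1;0 0 0 0 0 0.016 -1' >/dev/null && python3 chk.py 0.12 &&
python3 -m handwheel '0 0 0 0 0 0.016 -1;0 0 0 0 0 0.016 -1;0 0 0 0 0 0.016 -1' >/dev/null && python3 chk.py 0.12 &&
python3 -m handwheel '0 0 0 0 0 0.016 -1;0 0 0 0 0 0.016 -1;0 0 0 0 0 0.016 -1' >/dev/null && python3 chk.py 0.12 &&
python3 -m handwheel '0 0 0 0 0 0.016 -1;0 0 0 0 0 0.016 -1;0 0 0 0 0 0.016 -1' >/dev/null && python3 chk.py 0.12 &&
python3 -m handwheel '0 0 0 0 0 0.016 -1;0 0 0 0 0 0.016 -1;0 0 0 0 0 0.016 -1' >/dev/null && python3 chk.py 0.12 &&
python3 -m handwheel '0 0 0 0 0 0.016 -1;0 0 0 0 0 0.016 -1;0 0 0 0 0 0.016 -1' >/dev/null && python3 chk.py 0.12 &&
python3 -m handwheel '0 0 0 0 0 0.016 -1;0 0 0 0 0 0.016 -1;0 0 0 0 0 0.016 -1' >/dev/null && python3 chk.py 0.12 &&
python3 -m handwheel '0 0 0 0 0 0.016 -1;0 0 0 0 0 0.016 -1;0 0 0 0 0 0.016 -1' >/dev/null && python3 chk.py 0.12
```

```text
t12.9 pos [599.6  76.4 107.3] rot [-3.1412e+00  3.0000e-04 -2.3470e-01] F [ 0.2  3.4 -3.5] M [0.62  0.091 0.065] w15.7 f30.1 q [-0.000e+00  5.640e-01  1.420e+00  1.000e-03  1.158e+00  1.805e+00]
t13.1 pos [599.6  76.4 107.3] rot [-3.1413e+00  2.0000e-04 -2.8470e-01] F [-0.1  2.9 -2.8] M [ 0.746 -0.005 -0.013] w15.2 f30.1 q [-0.     0.564  1.42   0.     1.158  1.855]
t13.4 pos [599.6  76.3 107.3] rot [-3.1414e+00  2.0000e-04 -3.3490e-01] F [ 0.4  3.3 -4.1] M [0.758 0.034 0.017] w15.3 f30.1 q [-0.     0.564  1.42   0.     1.158  1.905]
t13.6 pos [599.7  76.2 107.4] rot [-3.1415  0.     -0.3851] F [ 0.8  4.1 -3.5] M [ 0.838 -0.013  0.052] w15.3 f30.1 q [-0.     0.564  1.42   0.     1.158  1.955]
t13.9 pos [599.7  76.2 107.4] rot [-3.1415  0.     -0.4354] F [-0.1  4.4 -4.2] M [ 0.957 -0.061  0.051] w15.1 f30.1 q [-0.     0.564  1.42   0.     1.158  2.006]
t14.1 pos [599.7  76.2 107.4] rot [-3.1416e+00 -1.0000e-04 -4.8540e-01] F [ 0.3  2.6 -4.1] M [ 0.964 -0.056  0.173] w15.6 f30.2 q [-0.     0.564  1.42  -0.     1.158  2.056]
```

```bash
python3 -m handwheel '0 0 0 0 0 0.016 -1;0 0 0 0 0 0.016 -1;0 0 0 0 0 0.016 -1' >/dev/null; python3 chk.py 9
python3 -m handwheel '0 0 0 0 0 0.009 -1;0 0 0 0 0 0.009 -1;0 0 0 0 0 0.009 -1' >/dev/null; python3 chk.py 9
python3 -m handwheel '0 0 0 0 0 0 -1;0 0 0 0 0 0 -1' >/dev/null; python3 chk.py 9
```

```text
t14.4 pos [599.7  76.1 107.4] rot [ 3.1415e+00 -2.0000e-04 -5.3580e-01] F [ 0.4  4.2 -4.2] M [ 0.908 -0.113  0.275] w15.6 f30.2 q [-0.     0.564  1.42  -0.     1.158  2.106]
t14.6 pos [599.7  76.  107.4] rot [ 3.1415e+00 -2.0000e-04 -5.6460e-01] F [ 0.8  3.5 -4.8] M [ 0.901 -0.109  0.31 ] w15.6 f30.3 q [-1.000e-03  5.640e-01  1.420e+00 -0.000e+00  1.158e+00  2.135e+00]
t14.8 pos [599.7  76.  107.4] rot [ 3.1415e+00 -2.0000e-04 -5.6570e-01] F [ 0.1  3.  -4.2] M [ 0.896 -0.165  0.301] w15.3 f30.3 q [-1.000e-03  5.640e-01  1.420e+00 -0.000e+00  1.158e+00  2.136e+00]
```

```bash
python3 -m handwheel '0 0 0 0 0 -0.03 -1;0 0 0 0 0 -0.06 -1;0 0 0 0 0 -0.06 -1' >/dev/null; python3 chk.py 9
python3 -m handwheel '0 0 -0.1 0 0 0 -1;0 0 -0.25 0 0 0 -1;0 0 -0.25 0 0 0 -1;0 0 -0.25 0 0 0 -1' >/dev/null; python3 chk.py 9
python3 -c "
from h import *
need(616.8,160,131,-.12)"
```

```text
t15.1 pos [599.9  75.6 107.6] rot [ 3.1411e+00 -8.0000e-04 -3.7480e-01] F [ 0.1  1.3 -3.6] M [ 0.477 -0.066  0.044] w15.7 f30.0 q [-1.000e-03  5.640e-01  1.419e+00 -1.000e-03  1.158e+00  1.945e+00]
t15.4 pos [600.4  75.5 133.7] rot [-3.1414e+00 -2.8000e-03 -3.8020e-01] F [-0.2  0.6 -3.9] M [0.041 0.076 0.009] w15.2 f30.0 q [-1.000e-03  5.380e-01  1.387e+00 -1.000e-03  1.214e+00  1.950e+00]
need [-0.162 -0.845  0.027] [ 0.0001 -0.0009 -0.0828]
```

```bash
python3 -m handwheel '-0.06 -0.3 0 0 0 -0.03 -1;-0.11 -0.6 0 0 0 -0.06 -1;-0.162 -0.845 0.027 0 0 -0.083 -1;-0.162 -0.845 0.027 0 0 -0.083 -1;-0.162 -0.845 0.027 0 0 -0.083 -1;-0.162 -0.845 0.027 0 0 -0.083 -1;-0.162 -0.845 0.027 0 0 -0.083 -1;-0.162 -0.845 0.027 0 0 -0.083 -1' >/dev/null; python3 chk.py 9
python3 -c "
from h import *
need(616.8,160,107,-.12)"
```

```text
t16.1 pos [615.8 159.4 129.7] rot [ 3.1411e+00  1.0000e-04 -1.1950e-01] F [-0.3  0.3 -3. ] M [ 0.034  0.043 -0.008] w15.5 f30.0 q [ 0.133  0.599  1.289 -0.     1.253  1.824]
need [ 0.009 -0.007  0.227] [0.0001 0.     0.0001]
```

```bash
python3 -m handwheel '0.006 -0.003 0.03 0 0 0 -1;0.006 -0.003 0.08 0 0 0 -1;0.006 -0.003 0.11 0 0 0 -1;0.006 -0.003 0.11 0 0 0 -1' >/dev/null; python3 chk.py 9
python3 -m handwheel '0 0 0.04 0 0 0 -1;0 0 0.08 0 0 0 -1;0 0 0.12 0 0 0 -1;0 0 0.12 0 0 0 -1' >/dev/null; python3 chk.py 9
python3 -m handwheel '0 0 0 0 0 0.015 -1;0 0 0 0 0 0.03 -1;0 0 0 0 0 0.045 -1;0 0 0 0 0 0.06 -1;0 0 0 0 0 0.06 -1' >/dev/null; python3 chk.py 0.12 &&
python3 -m handwheel '0 0 0 0 0 0.016 -1;0 0 0 0 0 0.016 -1;0 0 0 0 0 0.016 -1' >/dev/null && python3 chk.py 0.12 &&
python3 -m handwheel '0 0 0 0 0 0.016 -1;0 0 0 0 0 0.016 -1;0 0 0 0 0 0.016 -1' >/dev/null && python3 chk.py 0.12 &&
python3 -m handwheel '0 0 0 0 0 0.016 -1;0 0 0 0 0 0.016 -1;0 0 0 0 0 0.016 -1' >/dev/null && python3 chk.py 0.12 &&
python3 -m handwheel '0 0 0 0 0 0.016 -1;0 0 0 0 0 0.016 -1;0 0 0 0 0 0.016 -1' >/dev/null && python3 chk.py 0.12 &&
python3 -m handwheel '0 0 0 0 0 0.016 -1;0 0 0 0 0 0.016 -1;0 0 0 0 0 0.016 -1' >/dev/null && python3 chk.py 0.12 &&
python3 -m handwheel '0 0 0 0 0 0.016 -1;0 0 0 0 0 0.016 -1;0 0 0 0 0 0.016 -1' >/dev/null && python3 chk.py 0.12 &&
python3 -m handwheel '0 0 0 0 0 0.016 -1;0 0 0 0 0 0.016 -1;0 0 0 0 0 0.016 -1' >/dev/null && python3 chk.py 0.12 &&
python3 -m handwheel '0 0 0 0 0 0.016 -1;0 0 0 0 0 0.016 -1;0 0 0 0 0 0.016 -1' >/dev/null && python3 chk.py 0.12
```

```text
t16.4 pos [615.8 160.4 117.5] rot [ 3.1409e+00  2.0000e-03 -1.1800e-01] F [-1.   0.4 -2. ] M [ 0.044  0.032 -0.006] w15.6 f30.0 q [ 0.135  0.612  1.302 -0.     1.23   1.823]
t16.7 pos [616.6 160.9 106.5] rot [ 3.1416e+00 -4.0000e-04 -1.1750e-01] F [ 0.8 -0.1 -2.7] M [ 0.078 -0.022  0.052] w15.3 f30.0 q [ 0.135  0.622  1.316 -0.     1.204  1.823]
t17.1 pos [616.5 160.9 106.5] rot [ 3.1416e+00 -2.0000e-04 -3.0760e-01] F [ 1.1 -0.  -2.9] M [ 0.052 -0.169  0.002] w15.6 f30.0 q [ 0.135  0.622  1.316 -0.     1.204  2.014]
t17.4 pos [616.5 160.9 106.5] rot [-3.1416e+00 -1.0000e-04 -3.5410e-01] F [ 0.4 -0.2 -3.4] M [ 0.098 -0.153  0.062] w15.4 f30.0 q [ 0.135  0.622  1.316 -0.     1.204  2.06 ]
t17.6 pos [616.4 160.8 106.5] rot [ 3.1415e+00  1.0000e-04 -4.0420e-01] F [ 0.7 -0.3 -3.3] M [ 0.114 -0.223  0.022] w15.6 f30.0 q [ 0.135  0.622  1.316 -0.     1.204  2.11 ]
t17.9 pos [616.5 160.9 106.6] rot [ 3.1415  0.     -0.4542] F [ 1.8  0.9 -2.9] M [ 0.236 -0.183  0.062] w15.2 f30.0 q [ 0.135  0.622  1.316 -0.     1.204  2.16 ]
t18.1 pos [616.5 160.9 106.6] rot [ 3.1415e+00 -1.0000e-04 -5.0420e-01] F [ 1.7  1.1 -3.9] M [ 0.255 -0.297  0.269] w15.8 f30.1 q [ 0.135  0.622  1.316 -0.     1.204  2.21 ]
```

```bash
python3 -m handwheel '0 0 0 0 0 0.016 -1;0 0 0 0 0 0.016 -1;0 0 0 0 0 0.016 -1' >/dev/null; python3 chk.py 9
python3 -m handwheel '0 0 0 0 0 0.009 -1;0 0 0 0 0 0.009 -1;0 0 0 0 0 0.009 -1' >/dev/null; python3 chk.py 9
python3 -m handwheel '0 0 0 0 0 0 -1' >/dev/null; python3 chk.py 9
python3 -m handwheel '0 0 0 0 0 -0.03 -1;0 0 0 0 0 -0.06 -1;0 0 0 0 0 -0.06 -1' >/dev/null; python3 chk.py 9
python3 -m handwheel '0 0 -0.1 0 0 0 -1;0 0 -0.25 0 0 0 -1;0 0 -0.25 0 0 0 -1;0 0 -0.25 0 0 0 -1' >/dev/null; python3 chk.py 9
python3 -c "
from h import *
need(517,95.7,131,.08)"
```

```text
t18.4 pos [616.5 160.9 106.6] rot [ 3.1416  0.     -0.5546] F [ 0.6  0.7 -4. ] M [ 0.244 -0.192  0.258] w15.3 f30.1 q [ 0.135  0.622  1.316 -0.     1.204  2.261]
t18.6 pos [616.4 160.9 106.6] rot [ 3.1415e+00  1.0000e-04 -5.8340e-01] F [ 1.3  0.9 -4.6] M [ 0.317 -0.267  0.349] w15.9 f30.2 q [ 0.135  0.622  1.316 -0.     1.204  2.289]
t18.7 pos [616.4 160.9 106.6] rot [ 3.1416  0.     -0.584 ] F [ 1.   1.  -5.3] M [ 0.292 -0.23   0.295] w15.3 f30.2 q [ 0.135  0.622  1.316 -0.     1.204  2.29 ]
t19.0 pos [616.3 160.6 106.9] rot [ 3.1412e+00  1.0000e-04 -3.9340e-01] F [ 0.1 -0.1 -3.8] M [ 0.095  0.024 -0.005] w15.6 f30.0 q [ 0.135  0.621  1.316 -0.     1.205  2.099]
t19.3 pos [617.2 160.8 133.1] rot [-3.1403e+00 -2.4000e-03 -3.9880e-01] F [ 0.7 -0.1 -2.2] M [ 0.101  0.027 -0.004] w15.7 f30.0 q [ 0.135  0.598  1.282 -0.     1.259  2.105]
need [-0.67   0.989  0.018] [-0.0002 -0.0009 -0.1524]
```

```bash
python3 -m handwheel '-0.2 0.3 0 0 0 -0.035 -1;-0.4 0.6 0 0 0 -0.07 -1;-0.67 0.989 0.018 0 0 -0.11 -1;-0.67 0.989 0.018 0 0 -0.152 -1;-0.67 0.989 0.018 0 0 -0.152 -1;-0.67 0.989 0.018 0 0 -0.152 -1;-0.67 0.989 0.018 0 0 -0.152 -1;-0.67 0.989 0.018 0 0 -0.152 -1' >/dev/null; python3 chk.py 9
python3 -c "
from h import *
need(517,95.7,107,.08)"
```

```text
t20.0 pos [517.6  96.  129.9] rot [ 3.1416e+00 -1.0000e-03  7.8300e-02] F [-0.2  0.2 -3. ] M [0.018 0.031 0.01 ] w15.4 f30.0 q [0.038 0.407 1.621 0.    1.112 1.53 ]
need [-0.006  0.002  0.229] [ 0.     -0.0003 -0.0006]
```

```bash
python3 -m handwheel '0 0 0.03 0 0 0 -1;0 0 0.08 0 0 0 -1;0 0 0.11 0 0 0 -1;0 0 0.11 0 0 0 -1' >/dev/null; python3 chk.py 9
python3 -m handwheel '0 0 0.04 0 0 0 -1;0 0 0.08 0 0 0 -1;0 0 0.12 0 0 0 -1;0 0 0.12 0 0 0 -1' >/dev/null; python3 chk.py 9
python3 -m handwheel '0 0 0 0 0 0.015 -1;0 0 0 0 0 0.03 -1;0 0 0 0 0 0.045 -1;0 0 0 0 0 0.06 -1;0 0 0 0 0 0.06 -1' >/dev/null; python3 chk.py 0.12 &&
python3 -m handwheel '0 0 0 0 0 0.016 -1;0 0 0 0 0 0.016 -1;0 0 0 0 0 0.016 -1' >/dev/null && python3 chk.py 0.12 &&
python3 -m handwheel '0 0 0 0 0 0.016 -1;0 0 0 0 0 0.016 -1;0 0 0 0 0 0.016 -1' >/dev/null && python3 chk.py 0.12 &&
python3 -m handwheel '0 0 0 0 0 0.016 -1;0 0 0 0 0 0.016 -1;0 0 0 0 0 0.016 -1' >/dev/null && python3 chk.py 0.12 &&
python3 -m handwheel '0 0 0 0 0 0.016 -1;0 0 0 0 0 0.016 -1;0 0 0 0 0 0.016 -1' >/dev/null && python3 chk.py 0.12 &&
python3 -m handwheel '0 0 0 0 0 0.016 -1;0 0 0 0 0 0.016 -1;0 0 0 0 0 0.016 -1' >/dev/null && python3 chk.py 0.12 &&
python3 -m handwheel '0 0 0 0 0 0.016 -1;0 0 0 0 0 0.016 -1;0 0 0 0 0 0.016 -1' >/dev/null && python3 chk.py 0.12 &&
python3 -m handwheel '0 0 0 0 0 0.016 -1;0 0 0 0 0 0.016 -1;0 0 0 0 0 0.016 -1' >/dev/null && python3 chk.py 0.12 &&
python3 -m handwheel '0 0 0 0 0 0.016 -1;0 0 0 0 0 0.016 -1;0 0 0 0 0 0.016 -1' >/dev/null && python3 chk.py 0.12
```

```text
t20.3 pos [516.2  95.5 117.9] rot [3.1413e+00 1.2000e-03 8.0300e-02] F [-0.2 -0.2 -2.9] M [-0.198 -0.097  0.041] w15.4 f29.9 q [ 0.037  0.42   1.639 -0.     1.085  1.528]
t20.6 pos [516.5  95.5 106.6] rot [ 3.1415 -0.      0.0802] F [-0.4 -0.8 -3.9] M [-0.176  0.07  -0.004] w15.6 f29.9 q [ 0.037  0.433  1.653 -0.     1.055  1.528]
t21.1 pos [516.1  95.1 106.6] rot [ 3.1407e+00  9.0000e-04 -1.0970e-01] F [-0.5 -1.7 -2.8] M [-0.468  0.135  0.052] w15.5 f30.0 q [ 3.700e-02  4.330e-01  1.654e+00 -1.000e-03  1.056e+00  1.718e+00]
t21.3 pos [516.1  95.3 106.6] rot [ 3.141e+00  8.000e-04 -1.562e-01] F [-0.7 -1.9 -3.3] M [-0.526  0.22  -0.006] w15.7 f30.0 q [ 3.700e-02  4.320e-01  1.654e+00 -1.000e-03  1.056e+00  1.764e+00]
t21.6 pos [516.1  95.4 106.6] rot [ 3.1411e+00  7.0000e-04 -2.0620e-01] F [-1.1 -2.9 -3.8] M [-0.58   0.236  0.043] w15.8 f30.0 q [ 0.037  0.432  1.654 -0.     1.056  1.814]
t21.8 pos [516.1  95.5 106.7] rot [ 3.1412e+00  6.0000e-04 -2.5640e-01] F [-0.4 -1.8 -5.7] M [-0.504  0.275  0.111] w15.4 f30.0 q [ 0.037  0.432  1.653 -0.     1.056  1.864]
t22.1 pos [516.2  95.5 106.7] rot [ 3.1412e+00  6.0000e-04 -3.0660e-01] F [-1.3 -1.  -4.6] M [-0.49   0.299  0.028] w15.5 f30.0 q [ 0.037  0.432  1.653 -0.     1.056  1.914]
t22.3 pos [516.2  95.6 106.8] rot [ 3.1414e+00  4.0000e-04 -3.5680e-01] F [-1.4 -2.3 -4.6] M [-0.423  0.36   0.001] w15.6 f30.0 q [ 0.037  0.432  1.653 -0.     1.056  1.965]
t22.6 pos [516.3  95.6 106.8] rot [ 3.1414e+00  3.0000e-04 -4.0710e-01] F [-0.9 -1.8 -5.9] M [-0.403  0.385  0.015] w15.2 f29.9 q [ 0.037  0.432  1.653 -0.     1.056  2.015]
t22.8 pos [516.3  95.6 106.8] rot [ 3.1415e+00  2.0000e-04 -4.5730e-01] F [-0.8 -1.6 -4.9] M [-0.349  0.435  0.132] w15.0 f30.0 q [ 0.037  0.432  1.653 -0.     1.056  2.065]
```

```bash
python3 -m handwheel '0 0 0 0 0 0.016 -1;0 0 0 0 0 0.016 -1;0 0 0 0 0 0.016 -1' >/dev/null; python3 chk.py 9
python3 -m handwheel '0 0 0 0 0 0.012 -1;0 0 0 0 0 0.012 -1;0 0 0 0 0 0.012 -1' >/dev/null; python3 chk.py 9
python3 -m handwheel '0 0 0 0 0 0 -1' >/dev/null; python3 chk.py 9
python3 -m handwheel '0 0 0 0 0 -0.03 -1;0 0 0 0 0 -0.06 -1;0 0 0 0 0 -0.06 -1' >/dev/null; python3 chk.py 9
python3 -m handwheel '0 0 -0.1 0 0 0 -1;0 0 -0.26 0 0 0 -1;0 0 -0.26 0 0 0 -1;0 0 -0.26 0 0 0 -1' >/dev/null; python3 chk.py 9
python3 -c "
from h import *
need(475,128.5,160,-.047)"
```

```text
t23.1 pos [516.3  95.6 106.9] rot [ 3.1414e+00  1.0000e-04 -5.0740e-01] F [-1.6 -1.3 -5.6] M [-0.293  0.408  0.289] w15.7 f30.1 q [ 0.037  0.432  1.653 -0.     1.056  2.115]
t23.3 pos [516.4  95.6 106.9] rot [ 3.1415e+00  1.0000e-04 -5.4550e-01] F [-1.3 -2.8 -5.1] M [-0.276  0.438  0.343] w15.6 f30.1 q [ 0.037  0.432  1.653 -0.     1.056  2.153]
t23.4 pos [516.4  95.6 106.8] rot [ 3.1415e+00  1.0000e-04 -5.4600e-01] F [-1.  -1.3 -5.2] M [-0.266  0.448  0.328] w15.2 f30.1 q [ 0.037  0.432  1.653 -0.     1.056  2.154]
t23.6 pos [517.   95.7 107.3] rot [-3.1407e+00 -1.3000e-03 -3.5560e-01] F [-1.7 -1.  -3.1] M [-0.226  0.221  0.013] w15.4 f29.9 q [0.037 0.432 1.652 0.    1.056 1.963]
t24.0 pos [517.8  95.7 134.3] rot [-3.1397 -0.0037 -0.3611] F [-0.6  0.9 -3.9] M [ 0.058  0.03  -0.019] w15.6 f30.0 q [0.037 0.401 1.618 0.    1.119 1.969]
need [-0.515 -0.156 -0.258] [-0.0004 -0.0013 -0.1   ]
```

```bash
python3 -m handwheel '-0.2 -0.05 -0.1 0 0 -0.03 -1;-0.4 -0.1 -0.2 0 0 -0.06 -1;-0.515 -0.156 -0.26 0 0 -0.1 -1;-0.515 -0.156 -0.26 0 0 -0.1 -1;-0.515 -0.156 -0.26 0 0 -0.1 -1' >/dev/null; python3 chk.py 9
cat > rect.py <<'E'
from h import *
import pickle
a=pickle.load(open("w3.pkl","rb")); b=viewer.capture("wrist"); pickle.dump(b,open("w5.pkl","wb"))
rows=[]
for p in(a,b):
    out=[]
    for c in((614,160),(599,77),(534,179),(516,96)):
        W=[(c[0]+s*20,c[1]-t*20,43) for s,t in((1,-1),(1,1),(-1,1),(-1,-1))]
        src=np.float32([proj(p,w) for w in W]); dst=np.float32([(0,0),(200,0),(200,200),(0,200)])
        out.append(cv2.warpPerspective(p["frame"],cv2.getPerspectiveTransform(src,dst),(200,200),flags=cv2.INTER_CUBIC))
    rows.append(np.hstack(out))
m=np.vstack(rows); m=np.clip((m.astype(float)-40)*1.2,0,255).astype(np.uint8); save({"frame":m},"c7.png")
E
python3 rect.py
```

```text
t24.4 pos [473.7 128.6 158.9] rot [-3.1415e+00 -1.0000e-03 -4.7000e-02] F [ 0.2  0.  -2.3] M [ 0.025  0.053 -0.019] w15.3 f30.0 q [ 0.109  0.315  1.675 -0.     1.151  1.727]
```

View pics/c7.png

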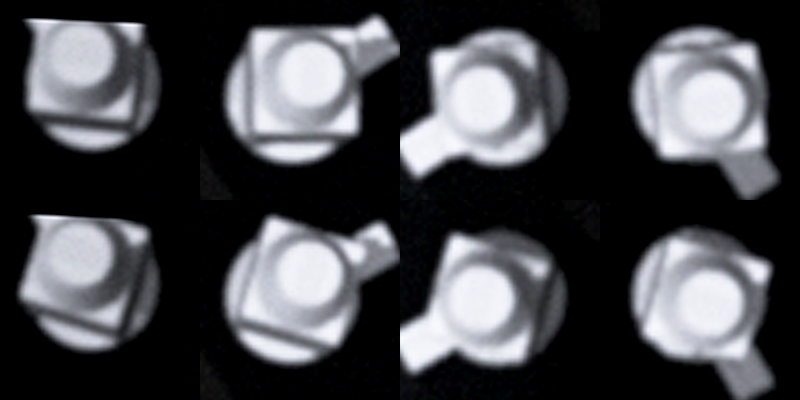

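```bash
cat > tab.py <<'E'
from h import *
import pickle,sys
a=pickle.load(open("w3.pkl","rb")); b=pickle.load(open(sys.argv[1],"rb"))
S=4; X0,Y0=660,250
def rect(p,z):
    W=[(X0,Y0,z),(X0,Y0-240,z),(X0-180,Y0-240,z),(X0-180,Y0,z)]
    src=np.float32([proj(p,w) for w in W]); dst=np.float32([(0,0),(240*S,0),(240*S,180*S),(0,180*S)])
    return cv2.cvtColor(cv2.warpPerspective(p["frame"],cv2.getPerspectiveTransform(src,dst),(240*S,180*S),flags=cv2.INTER_LINEAR),cv2.COLOR_RGB2GRAY)
A=rect(a,41);B=rect(b,41)
N=[(617,160),(599.7,77.4),(534.4,179),(517,96)]
m=np.full(A.shape,255,np.uint8); px=lambda c:(int((Y0-c[1])*S),int((X0-c[0])*S))
for c in N: cv2.circle(m,px(c),25*S,0,-1)
m[:25*S]=0; m[145*S:]=0
w=np.eye(2,3,dtype=np.float32)
cc,w=cv2.findTransformECC(cv2.GaussianBlur(A,(0,0),3),cv2.GaussianBlur(B,(0,0),3),w,cv2.MOTION_EUCLIDEAN,(3,300,1e-7),m,5)
print("ecc",cc,w.round(3).tolist())
B=cv2.warpAffine(B,w,(B.shape[1],B.shape[0]),flags=cv2.INTER_LINEAR|cv2.WARP_INVERSE_MAP)
for i,c in enumerate(N,1):
    th=np.linspace(0,2*np.pi,1440,endpoint=False); r=np.linspace(14.5,19,10)[:,None]
    mx=np.float32((Y0-c[1]-r*np.sin(th))*S); my=np.float32((X0-c[0]-r*np.cos(th))*S)
    fa,fb=[cv2.remap(I,mx,my,cv2.INTER_LINEAR).astype(float).mean(0) for I in(A,B)]
    k0=np.argmax(cv2.blur(np.tile(fa,3)[None],(61,1))[0][1440:2880]); sel=(np.arange(k0-130,k0+131))
    best=max(range(-20,121),key=lambda s:np.corrcoef(fa[sel%1440],fb[(sel-s)%1440])[0,1])
    print(i,"tab at",round(th[k0],2),"cw turn %.3f"%(best*2*np.pi/1440),round(np.corrcoef(fa[sel%1440],fb[(sel-best)%1440])[0,1],3))
E
python3 tab.py w5.pkl
```

```text
ecc 0.9969968810808737 [[1.0, -0.0010000000474974513, 0.6740000247955322], [0.0010000000474974513, 1.0, -1.9589999914169312]]
1 tab at 0.78 cw turn 0.039 0.997
2 tab at 5.52 cw turn 0.135 0.964
3 tab at 2.11 cw turn 0.044 0.998
4 tab at 3.83 cw turn 0.131 0.934
```

```bash
for rr in "14.5,17" "16,18" "17,19.5" "18,21" "19,22"; do echo $rr; sed "s/linspace(14.5,19,10)/linspace($rr,10)/" tab.py > t2.py; python3 t2.py w5.pkl | grep cw; done
python3 - <<'E'
from h import *
import pickle
a=pickle.load(open("w3.pkl","rb"));b=pickle.load(open("w5.pkl","rb"))
def cut(p,c):
    W=[(c[0]+s*25,c[1]-t*25,41) for s,t in((1,-1),(1,1),(-1,1),(-1,-1))]
    return cv2.warpPerspective(p["frame"],cv2.getPerspectiveTransform(np.float32([proj(p,w) for w in W]),np.float32([(0,0),(300,0),(300,300),(0,300)])),(300,300),flags=2)
save({"frame":np.vstack([np.hstack([cut(p,c) for p in(a,b)]) for c in((534,180),(599,77))])},"c8.png")
E
```

```text
14.5,17
1 tab at 0.75 cw turn 0.039 0.996
2 tab at 5.61 cw turn 0.188 0.93
3 tab at 2.09 cw turn 0.048 0.995
4 tab at 3.97 cw turn 0.196 0.901
16,18
1 tab at 0.77 cw turn 0.044 0.999
2 tab at 5.54 cw turn 0.153 0.949
3 tab at 2.1 cw turn 0.031 1.0
4 tab at 3.72 cw turn 0.109 0.958
17,19.5
1 tab at 0.79 cw turn 0.044 0.999
2 tab at 5.46 cw turn 0.092 0.983
3 tab at 2.12 cw turn 0.035 1.0
4 tab at 3.72 cw turn 0.070 0.997
18,21
1 tab at 0.84 cw turn 0.044 0.995
2 tab at 5.43 cw turn 0.074 0.994
3 tab at 2.12 cw turn 0.039 1.0
4 tab at 3.72 cw turn 0.065 1.0
19,22
1 tab at 0.89 cw turn 0.039 0.977
2 tab at 5.41 cw turn 0.070 0.996
3 tab at 2.12 cw turn 0.039 1.0
4 tab at 3.72 cw turn 0.061 0.999
```

View pics/c8.png

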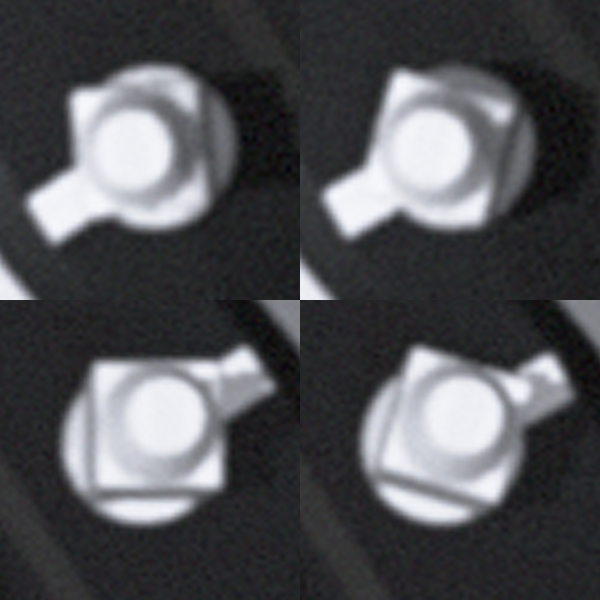

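```bash
python3 -c "
from h import *
need(535,179,132,-.37)"
```

```text
need [ 0.585 -0.537  0.266] [ 0.     -0.0002  0.1025]
```

```bash
python3 -m handwheel '0.2 -0.2 0 0 0 0.03 -1;0.4 -0.4 0.1 0 0 0.06 -1;0.585 -0.537 0.266 0 0 0.1025 -1;0.585 -0.537 0.266 0 0 0.1025 -1;0.585 -0.537 0.266 0 0 0.1025 -1;0.585 -0.537 0.266 0 0 0.1025 -1;0.585 -0.537 0.266 0 0 0.1025 -1' >/dev/null; python3 chk.py 9
python3 -c "
from h import *
need(535,179,107,-.37)"
```

```text
t25.0 pos [534.4 178.5 132.5] rot [ 3.1414e+00 -2.0000e-04 -3.6760e-01] F [-0.4 -0.3 -2.3] M [ 0.077  0.029 -0.014] w15.6 f30.0 q [ 0.187  0.468  1.512 -0.     1.162  2.125]
need [ 0.003 -0.006  0.255] [ 0.0001 -0.0001  0.0008]
```

```bash
python3 -m handwheel '0.003 -0.005 0.03 0 0 0 -1;0.003 -0.005 0.08 0 0 0 -1;0.003 -0.005 0.13 0 0 0 -1;0.003 -0.005 0.13 0 0 0 -1' >/dev/null; python3 chk.py 9
python3 -m handwheel '0 0 0.04 0 0 0 -1;0 0 0.08 0 0 0 -1;0 0 0.125 0 0 0 -1;0 0 0.125 0 0 0 -1' >/dev/null; python3 chk.py 9
python3 -m handwheel '0 0 0 0 0 0.02 -1;0 0 0 0 0 0.04 -1;0 0 0 0 0 0.06 -1;0 0 0 0 0 0.06 -1' >/dev/null; python3 chk.py 9
python3 -m handwheel '0 0 0 0 0 0.006 -1;0 0 0 0 0 0.012 -1;0 0 0 0 0 0.018 -1;0 0 0 0 0 0.024 -1' > /dev/null; python3 chk.py 9
python3 -m handwheel '0 0 0 0 0 0 -1;0 0 0 0 0 0 -1' >/dev/null; python3 chk.py 9
```

```text
t25.4 pos [535.1 179.4 119.2] rot [-3.1414e+00 -6.0000e-04 -3.6740e-01] F [-0.1 -0.5 -0.7] M [-0.063  0.062 -0.023] w15.7 f30.0 q [ 0.188  0.483  1.527 -0.     1.131  2.126]
t25.7 pos [534.8 179.6 106.2] rot [ 3.1413e+00  4.0000e-04 -3.6720e-01] F [ 0.2  0.5 -2.7] M [ 0.025 -0.067  0.012] w15.5 f30.0 q [ 0.188  0.497  1.543 -0.     1.102  2.126]
t26.0 pos [534.6 179.5 106.2] rot [ 3.1405e+00  7.0000e-04 -5.5740e-01] F [ 0.9  0.7 -2.8] M [0.026 0.021 0.264] w15.4 f30.1 q [ 0.188  0.498  1.542 -0.     1.103  2.317]
t26.4 pos [534.7 179.5 106.3] rot [ 3.1407e+00  6.0000e-04 -6.3220e-01] F [-0.  -1.3 -5.5] M [ 0.028 -0.016  0.401] w15.3 f30.3 q [ 0.188  0.498  1.542 -0.     1.103  2.391]
t26.5 pos [534.7 179.5 106.4] rot [ 3.1408e+00  6.0000e-04 -6.3090e-01] F [ 1.6  0.3 -6.5] M [-0.021 -0.061  0.352] w15.3 f30.2 q [ 0.188  0.497  1.542 -0.     1.103  2.39 ]
```

```bash
python3 -m handwheel '0 0 0 0 0 -0.03 -1;0 0 0 0 0 -0.06 -1;0 0 0 0 0 -0.06 -1' >/dev/null; python3 chk.py 9
python3 -m handwheel '0 0 -0.1 0 0 0 -1;0 0 -0.26 0 0 0 -1;0 0 -0.26 0 0 0 -1;0 0 -0.26 0 0 0 -1' >/dev/null; python3 chk.py 9
python3 -c "
from h import *
need(616.6,160.8,131,-.394)"
```

```text
t26.8 pos [535.3 179.7 107.1] rot [-3.141e+00 -5.000e-04 -4.397e-01] F [-0.   0.5 -3. ] M [ 0.012 -0.007  0.008] w15.6 f30.0 q [0.188 0.497 1.541 0.    1.103 2.198]
t27.1 pos [535.9 179.8 134.1] rot [-3.1397e+00 -2.5000e-03 -4.4460e-01] F [-0.4 -0.  -3. ] M [ 0.08   0.056 -0.006] w15.5 f30.0 q [0.188 0.468 1.507 0.    1.163 2.203]
need [ 0.81  -0.175  0.033] [-0.0006 -0.0008 -0.0161]
```

```bash
python3 -m handwheel '0.25 -0.05 0 0 0 -0.008 -1;0.5 -0.1 0 0 0 -0.016 -1;0.81 -0.175 0.033 0 0 -0.016 -1;0.81 -0.175 0.033 0 0 -0.016 -1;0.81 -0.175 0.033 0 0 -0.016 -1;0.81 -0.175 0.033 0 0 -0.016 -1;0.81 -0.175 0.033 0 0 -0.016 -1' >/dev/null; python3 chk.py 9
python3 -c "
from h import *
need(616.6,160.8,107,-.394)"
```

```text
t27.7 pos [614.7 161.  129.1] rot [ 3.141e+00  1.200e-03 -3.926e-01] F [-0.6 -0.7 -2.8] M [ 0.062 -0.009  0.002] w15.5 f30.0 q [0.136 0.599 1.291 0.    1.253 2.099]
need [ 0.018 -0.006  0.221] [0.0002 0.0004 0.0004]
```

```bash
python3 -m handwheel '0.013 -0.004 0.03 0 0 0 -1;0.013 -0.004 0.08 0 0 0 -1;0.013 -0.004 0.11 0 0 0 -1;0.013 -0.004 0.11 0 0 0 -1' >/dev/null; python3 chk.py 9
python3 -m handwheel '0 0 0.04 0 0 0 -1;0 0 0.08 0 0 0 -1;0 0 0.115 0 0 0 -1;0 0 0.115 0 0 0 -1' >/dev/null; python3 chk.py 9
python3 -m handwheel '0 0 0 0 0 0.02 -1;0 0 0 0 0 0.04 -1;0 0 0 0 0 0.06 -1;0 0 0 0 0 0.06 -1' >/dev/null; python3 chk.py 9
python3 -m handwheel '0 0 0 0 0 0.006 -1;0 0 0 0 0 0.012 -1;0 0 0 0 0 0.018 -1;0 0 0 0 0 0.0225 -1' > /dev/null; python3 chk.py 9
python3 -m handwheel '0 0 0 0 0 0 -1;0 0 0 0 0 0 -1' >/dev/null; python3 chk.py 9
python3 -m handwheel '0 0 0 0 0 -0.03 -1;0 0 0 0 0 -0.06 -1;0 0 0 0 0 -0.06 -1' >/dev/null; python3 chk.py 9
python3 -m handwheel '0 0 -0.1 0 0 0 -1;0 0 -0.3 0 0 0 -1;0 0 -0.5 0 0 0 -1;0 0 -0.55 0 0 0 -1;0 0 -0.55 0 0 0 -1' >/dev/null; python3 chk.py 9
python3 -c "
from h import *
need(475,128.5,160,-.047)"
```

```text
t28.0 pos [616.2 160.7 117.5] rot [ 3.1406e+00  1.5000e-03 -3.9220e-01] F [-0.5  0.1 -1.5] M [ 0.054 -0.005  0.023] w15.8 f30.0 q [ 0.135  0.612  1.301 -0.     1.23   2.098]
t28.4 pos [617.  160.6 106.5] rot [ 3.1413e+00  3.0000e-04 -3.9250e-01] F [-0.2  0.2 -2.3] M [ 0.033  0.01  -0.052] w15.6 f30.0 q [ 0.135  0.623  1.314 -0.     1.205  2.098]
t28.7 pos [617.  160.9 106.8] rot [-3.1415e+00  4.0000e-04 -5.8260e-01] F [ 0.2  2.1 -2.8] M [0.408 0.037 0.262] w15.3 f30.1 q [0.135 0.622 1.314 0.    1.206 2.288]
t29.0 pos [617.  160.7 106.9] rot [ 3.1415e+00  2.0000e-04 -6.5250e-01] F [-0.4  1.4 -3.7] M [0.468 0.098 0.357] w15.5 f30.3 q [0.135 0.622 1.314 0.    1.206 2.358]
t29.2 pos [617.  160.7 106.9] rot [ 3.1415e+00  1.0000e-04 -6.5120e-01] F [-0.   2.1 -3.7] M [0.523 0.037 0.41 ] w15.4 f30.3 q [0.135 0.622 1.314 0.    1.206 2.357]
t29.4 pos [617.2 160.2 107.2] rot [ 3.1412e+00 -5.0000e-04 -4.6010e-01] F [ 0.5 -0.4 -2.8] M [ 0.086  0.037 -0.052] w15.7 f30.0 q [ 1.340e-01  6.220e-01  1.313e+00 -1.000e-03  1.206e+00  2.165e+00]
t29.9 pos [618.4 160.6 164.6] rot [-3.1391 -0.0042 -0.4651] F [-0.5  0.1 -3.2] M [0.059 0.015 0.031] w15.7 f30.0 q [ 0.134  0.574  1.236 -0.     1.327  2.17 ]
need [-1.138  0.93   0.039] [-0.0005 -0.0015 -0.1331]
```

```bash
python3 -m handwheel '-0.25 0.2 0 0 0 0 -1;-0.57 0.465 0.02 0 0 0 -1' >/dev/null
python3 -m handwheel '-0.25 0.2 0 0 0 -0.035 -1;-0.57 0.465 0.02 0 0 -0.07 -1;-0.57 0.465 0.02 0 0 -0.105 -1;-0.57 0.465 0.02 0 0 -0.133 -1;-0.57 0.465 0.02 0 0 -0.133 -1;-0.57 0.465 0.02 0 0 -0.133 -1' >/dev/null; python3 chk.py 9
python3 -c "
from h import *
import pickle
b=viewer.capture('wrist'); pickle.dump(b,open('w6.pkl','wb'))"
for rr in "17,19.5" "18,21" "19,22"; do echo $rr; sed "s/linspace(14.5,19,10)/linspace($rr,10)/" tab.py > t2.py; python3 t2.py w6.pkl ; done
```

```text
t30.5 pos [473.4 128.2 157.6] rot [ 3.1413e+00  5.0000e-04 -4.9000e-02] F [ 0.1  0.1 -1.8] M [0.076 0.055 0.013] w15.4 f30.0 q [ 0.108  0.316  1.677 -0.     1.149  1.728]
17,19.5
ecc 0.9984157204309185 [[1.0, -0.004000000189989805, 1.0789999961853027], [0.004000000189989805, 1.0, -0.5360000133514404]]
1 tab at 0.79 cw turn 0.031 0.959
2 tab at 5.46 cw turn 0.048 0.986
3 tab at 2.12 cw turn 0.135 1.0
4 tab at 3.72 cw turn 0.039 0.996
18,21
ecc 0.9984157204309185 [[1.0, -0.004000000189989805, 1.0789999961853027], [0.004000000189989805, 1.0, -0.5360000133514404]]
1 tab at 0.84 cw turn 0.026 0.805
2 tab at 5.43 cw turn 0.031 0.992
3 tab at 2.12 cw turn 0.135 1.0
4 tab at 3.72 cw turn 0.035 0.999
19,22
ecc 0.9984157204309185 [[1.0, -0.004000000189989805, 1.0789999961853027], [0.004000000189989805, 1.0, -0.5360000133514404]]
1 tab at 0.89 cw turn -0.079 0.838
2 tab at 5.41 cw turn 0.026 0.993
3 tab at 2.12 cw turn 0.140 1.0
4 tab at 3.72 cw turn 0.035 0.999
```

```bash
cat > tab2.py <<'E'
from h import *
import pickle,sys
S=8
def rect(p,c,z,h=26):
    W=[(c[0]+s*h,c[1]-t*h,z) for s,t in((1,-1),(1,1),(-1,1),(-1,-1))]
    n=2*h*S
    return cv2.cvtColor(cv2.warpPerspective(p["frame"],cv2.getPerspectiveTransform(np.float32([proj(p,w) for w in W]),np.float32([(0,0),(n,0),(n,n),(0,n)])),(n,n),flags=1),cv2.COLOR_RGB2GRAY)
N={1:(617,160),2:(599.7,77.4),3:(534.4,179),4:(517,96)}
def run(fa,fb):
    a,b=[pickle.load(open(f,"rb")) for f in(fa,fb)]
    for i in(2,3,4):
        c=N[i]; A,B=rect(a,c,63),rect(b,c,63); k=26*S
        T=A[k-9*S:k+9*S,k-9*S:k+9*S]; yy,xx=np.mgrid[:T.shape[0],:T.shape[1]]; M=(((xx-9*S)**2+(yy-9*S)**2)<(7.5*S)**2).astype(np.float32)
        r=cv2.matchTemplate(np.float32(B),np.float32(T),cv2.TM_CCORR_NORMED,mask=M); _,v,_,l=cv2.minMaxLoc(r)
        d=np.array(l)-(k-9*S)
        A,B=rect(a,c,41),rect(b,c,41); res=[]
        for r0,r1 in((17,19.5),(18,21),(19,22)):
            th=np.linspace(0,2*np.pi,1440,endpoint=False); rr=np.linspace(r0,r1,10)[:,None]
            mx=np.float32(k-rr*np.sin(th)*S);my=np.float32(k-rr*np.cos(th)*S)
            f=cv2.remap(A,mx,my,1).astype(float).mean(0); g=cv2.remap(B,mx+np.float32(d[0]),my+np.float32(d[1]),1).astype(float).mean(0)
            k0=np.argmax(cv2.blur(np.tile(f,3)[None],(61,1))[0][1440:2880]); s=np.arange(k0-110,k0+111)
            res.append(max(range(-30,131),key=lambda q:np.corrcoef(f[s%1440],g[(s-q)%1440])[0,1])*2*np.pi/1440)
        print(fa,fb,i,"shift mm",d/S,"corr %.4f"%v,"cw",np.round(res,3))
run("w3.pkl","w5.pkl");run("w3.pkl","w6.pkl");run("w5.pkl","w6.pkl")
E
python3 tab2.py
```

```text
w3.pkl w5.pkl 2 shift mm [-0.25   0.125] corr 0.9997 cw [0.087 0.065 0.061]
w3.pkl w5.pkl 3 shift mm [0. 0.] corr 0.9999 cw [0.057 0.057 0.057]
w3.pkl w5.pkl 4 shift mm [-0.25  0.  ] corr 0.9999 cw [0.052 0.048 0.048]
w3.pkl w6.pkl 2 shift mm [-0.5  0. ] corr 0.9996 cw [0.096 0.074 0.07 ]
w3.pkl w6.pkl 3 shift mm [-0.25  0.  ] corr 0.9998 cw [0.131 0.135 0.135]
w3.pkl w6.pkl 4 shift mm [-0.375  0.   ] corr 0.9999 cw [0.052 0.048 0.048]
w5.pkl w6.pkl 2 shift mm [-0.125  0.   ] corr 0.9999 cw [ 0.    -0.004 -0.004]
w5.pkl w6.pkl 3 shift mm [-0.25  0.  ] corr 0.9999 cw [0.074 0.079 0.079]
w5.pkl w6.pkl 4 shift mm [-0.125  0.   ] corr 0.9999 cw [0. 0. 0.]
```

```bash
python3 -c "
from h import *
need(516.8,95.6,131,-.356)"
```

```text
need [0.447 0.305 0.266] [0.0001 0.0001 0.0977]
```

```bash
python3 -m handwheel '0.2 0.1 0 0 0 0.03 -1;0.35 0.2 0.1 0 0 0.06 -1;0.447 0.305 0.266 0 0 0.0977 -1;0.447 0.305 0.266 0 0 0.0977 -1;0.447 0.305 0.266 0 0 0.0977 -1;0.447 0.305 0.266 0 0 0.0977 -1;0.447 0.305 0.266 0 0 0.0977 -1' >/dev/null; python3 chk.py 9
python3 -c "
from h import *
need(516.8,95.6,107,-.356)"
```

```text
t31.1 pos [516.8  96.3 131.9] rot [-3.1413e+00 -5.0000e-04 -3.5120e-01] F [ 0.4 -0.  -3.2] M [0.148 0.038 0.057] w15.6 f30.0 q [0.038 0.404 1.62  0.    1.117 1.96 ]
need [0.002 0.007 0.249] [-0.0001 -0.0002  0.0015]
```

```bash
python3 -m handwheel '0 0.003 0.03 0 0 0 -1;0 0.003 0.08 0 0 0 -1;0 0.003 0.13 0 0 0 -1;0 0.003 0.13 0 0 0 -1' >/dev/null; python3 chk.py 9
python3 -m handwheel '0 0 0.04 0 0 0 -1;0 0 0.08 0 0 0 -1;0 0 0.12 0 0 0 -1;0 0 0.12 0 0 0 -1' >/dev/null; python3 chk.py 9
python3 -m handwheel '0 0 0 0 0 0.02 -1;0 0 0 0 0 0.04 -1;0 0 0 0 0 0.062 -1;0 0 0 0 0 0.062 -1' >/dev/null; python3 chk.py 9
python3 -m handwheel '0 0 0 0 0 0.006 -1;0 0 0 0 0 0.012 -1;0 0 0 0 0 0.022 -1;0 0 0 0 0 0.022 -1;0 0 0 0 0 0.022 -1' > /dev/null; python3 chk.py 9
```

```text
t31.5 pos [515.8  95.7 117.3] rot [ 3.1408e+00  1.8000e-03 -3.5180e-01] F [ 0.2 -0.2 -3.2] M [ 0.069  0.057 -0.031] w15.6 f30.0 q [ 0.037  0.42   1.64  -0.     1.084  1.96 ]
t31.8 pos [517.   95.6 106.4] rot [-3.1414e+00 -7.0000e-04 -3.5230e-01] F [-1.   0.3 -2.7] M [0.089 0.143 0.031] w15.7 f30.0 q [ 0.037  0.433  1.653 -0.     1.055  1.96 ]
t32.1 pos [516.4  95.5 106.3] rot [ 3.141e+00  4.000e-04 -5.488e-01] F [-1.2  0.4 -0.2] M [0.044 0.382 0.321] w15.3 f30.1 q [ 0.037  0.433  1.653 -0.     1.056  2.157]
t32.6 pos [516.5  95.5 106.3] rot [ 3.1412e+00  3.0000e-04 -6.1490e-01] F [-1.2  0.1 -0.9] M [0.095 0.426 0.352] w16.0 f30.2 q [ 0.037  0.433  1.653 -0.     1.056  2.223]
```

```bash
python3 -m handwheel '0 0 0 0 0 0.01 -1;0 0 0 0 0 0.02 -1;0 0 0 0 0 0.03 -1;0 0 0 0 0 0.04 -1;0 0 0 0 0 0.05 -1' > /dev/null; python3 chk.py 9
python3 -m handwheel '0 0 0 0 0 0.01 -1;0 0 0 0 0 0.02 -1;0 0 0 0 0 0.034 -1;0 0 0 0 0 0.034 -1' > /dev/null; python3 chk.py 9
python3 -m handwheel '0 0 0 0 0 0 -1;0 0 0 0 0 0 -1' >/dev/null; python3 chk.py 9
```

```text
t33.0 pos [516.6  95.6 106.3] rot [ 3.1414e+00  1.0000e-04 -7.7320e-01] F [-1.2  0.1 -0.2] M [0.157 0.387 0.469] w15.8 f30.4 q [ 0.037  0.433  1.653 -0.     1.055  2.381]
t33.3 pos [516.6  95.7 106.3] rot [ 3.1415e+00  1.0000e-04 -8.8020e-01] F [-2.3  0.3 -1.1] M [0.241 0.386 0.502] w15.5 f30.4 q [0.037 0.433 1.653 0.    1.055 2.488]
t33.5 pos [516.6  95.6 106.3] rot [ 3.1414e+00  1.0000e-04 -8.7820e-01] F [-1.2  1.3 -1.7] M [0.225 0.389 0.454] w15.5 f30.4 q [ 0.037  0.433  1.653 -0.     1.055  2.486]
```

```bash
python3 -m handwheel '0 0 0 0 0 -0.03 -1;0 0 0 0 0 -0.065 -1;0 0 0 0 0 -0.065 -1' >/dev/null; python3 chk.py 9
python3 -m handwheel '0 0 -0.1 0 0 0 -1;0 0 -0.26 0 0 0 -1;0 0 -0.26 0 0 0 -1;0 0 -0.26 0 0 0 -1' >/dev/null; python3 chk.py 9
python3 -c "
from h import *
need(616.8,160.6,131,-.46)"
```

```text
t33.7 pos [517.   95.5 106.3] rot [-3.1411e+00 -4.0000e-04 -6.7170e-01] F [-0.4  0.1 -2.5] M [ 0.145  0.155 -0.018] w15.3 f30.0 q [0.037 0.433 1.653 0.    1.055 2.279]
t34.1 pos [517.7  95.5 133.5] rot [-3.1396e+00 -2.4000e-03 -6.7790e-01] F [-0.2  0.  -2.9] M [0.08  0.103 0.028] w15.5 f30.0 q [ 0.037  0.402  1.618 -0.     1.118  2.286]
need [ 0.363 -1.128  0.028] [-0.0005 -0.0008 -0.0694]
```

Shift exceeds 1; two calls.

```bash
python3 -m handwheel '0.06 -0.2 0 0 0 0 -1;0.18 -0.56 0.01 0 0 0 -1' >/dev/null
python3 -m handwheel '0.1 -0.3 0 0 0 -0.03 -1;0.183 -0.568 0.02 0 0 -0.0694 -1;0.183 -0.568 0.02 0 0 -0.0694 -1;0.183 -0.568 0.02 0 0 -0.0694 -1;0.183 -0.568 0.02 0 0 -0.0694 -1;0.183 -0.568 0.02 0 0 -0.0694 -1' >/dev/null; python3 chk.py 9
python3 -c "
from h import *
need(616.8,160.6,107,-.46)"
```

```text
t34.7 pos [614.7 160.3 129. ] rot [ 3.1407e+00  1.0000e-03 -4.5950e-01] F [-0.1 -0.4 -2.2] M [0.053 0.048 0.012] w15.6 f30.0 q [ 0.135  0.599  1.292 -0.     1.252  2.165]
need [ 0.017 -0.012  0.22 ] [0.0003 0.0003 0.0002]
```

```bash
python3 -m handwheel '0.015 -0.009 0.03 0 0 0 -1;0.015 -0.009 0.08 0 0 0 -1;0.015 -0.009 0.11 0 0 0 -1;0.015 -0.009 0.11 0 0 0 -1' >/dev/null; python3 chk.py 9
python3 -m handwheel '0 0 0.04 0 0 0 -1;0 0 0.08 0 0 0 -1;0 0 0.115 0 0 0 -1;0 0 0.115 0 0 0 -1' >/dev/null; python3 chk.py 9
python3 -m handwheel '0 0 0 0 0 0.02 -1;0 0 0 0 0 0.04 -1;0 0 0 0 0 0.061 -1;0 0 0 0 0 0.061 -1' >/dev/null; python3 chk.py 9
python3 -m handwheel '0 0 0 0 0 0.01 -1;0 0 0 0 0 0.02 -1;0 0 0 0 0 0.03 -1;0 0 0 0 0 0.04 -1;0 0 0 0 0 0.05 -1' > /dev/null; python3 chk.py 9
```

```text
t35.1 pos [616.6 160.7 117.4] rot [ 3.1405e+00  1.5000e-03 -4.5830e-01] F [ 0.9  0.8 -3. ] M [ 0.087  0.056 -0.022] w15.5 f30.0 q [ 0.135  0.613  1.3   -0.     1.23   2.164]
t35.4 pos [617.3 161.  106.6] rot [ 3.1414  0.     -0.4578] F [-0.6 -0.2 -3. ] M [-0.009  0.186 -0.   ] w15.5 f30.0 q [ 0.135  0.623  1.313 -0.     1.206  2.164]
t35.7 pos [616.7 160.9 106.5] rot [ 3.1404e+00  9.0000e-04 -6.5110e-01] F [-1.3 -0.5 -2.7] M [-0.024  0.455  0.364] w15.9 f30.1 q [ 0.135  0.623  1.313 -0.     1.207  2.357]
t36.1 pos [616.8 161.1 106.5] rot [ 3.1404e+00  7.0000e-04 -8.0490e-01] F [-1.4 -1.  -3.3] M [0.124 0.453 0.468] w15.5 f30.4 q [ 0.135  0.623  1.313 -0.     1.207  2.511]
```

```bash
python3 -m handwheel '0 0 0 0 0 0.01 -1;0 0 0 0 0 0.02 -1;0 0 0 0 0 0.026 -1;0 0 0 0 0 0.026 -1' > /dev/null; python3 chk.py 9
python3 -m handwheel '0 0 0 0 0 0 -1' >/dev/null; python3 chk.py 9
python3 -m handwheel '0 0 0 0 0 -0.03 -1;0 0 0 0 0 -0.065 -1;0 0 0 0 0 -0.065 -1' >/dev/null; python3 chk.py 9
python3 -m handwheel '0 0 -0.1 0 0 0 -1;0 0 -0.26 0 0 0 -1;0 0 -0.26 0 0 0 -1;0 0 -0.26 0 0 0 -1' >/dev/null; python3 chk.py 9
python3 -c "
from h import *
need(600,76,131,-.375)"
```

```text
t36.5 pos [616.9 161.1 106.5] rot [ 3.1406e+00  5.0000e-04 -8.8670e-01] F [-1.7  0.3 -3.5] M [0.141 0.458 0.506] w15.6 f30.4 q [ 0.135  0.623  1.313 -0.     1.207  2.593]
t36.6 pos [616.9 161.1 106.5] rot [ 3.1407e+00  5.0000e-04 -8.8620e-01] F [-2.   1.1 -4. ] M [0.209 0.476 0.478] w15.4 f30.4 q [ 0.135  0.623  1.313 -0.     1.207  2.592]
t36.8 pos [617.5 161.  106.9] rot [-3.1412e+00 -3.0000e-04 -6.7960e-01] F [-0.9 -0.3 -3.1] M [ 0.106  0.325 -0.003] w15.8 f29.9 q [0.135 0.623 1.312 0.    1.206 2.385]
t37.1 pos [618.6 161.  134.5] rot [-3.1387e+00 -2.8000e-03 -6.8600e-01] F [ 0.2  0.3 -3. ] M [0.024 0.096 0.002] w15.3 f30.0 q [ 0.135  0.598  1.277 -0.     1.262  2.392]
need [0.395 0.776 0.034] [-0.0008 -0.001  -0.099 ]
```

```bash
python3 -m handwheel '0.1 0.25 0 0 0 -0.03 -1;0.25 0.5 0 0 0 -0.06 -1;0.395 0.776 0.034 0 0 -0.099 -1;0.395 0.776 0.034 0 0 -0.099 -1;0.395 0.776 0.034 0 0 -0.099 -1;0.395 0.776 0.034 0 0 -0.099 -1;0.395 0.776 0.034 0 0 -0.099 -1' >/dev/null; python3 chk.py 9
python3 -c "
from h import *
need(600,76,107,-.375)"
```

```text
t37.7 pos [599.1  76.8 129.3] rot [-3.1413e+00 -1.0000e-04 -3.7390e-01] F [ 0.3  0.3 -2.5] M [ 0.044 -0.004 -0.015] w15.4 f30.0 q [0.    0.542 1.394 0.    1.206 1.945]
need [0.011 0.004 0.223] [-0.0001 -0.      0.0004]
```

```bash
python3 -m handwheel '0.009 0.003 0.03 0 0 0 -1;0.009 0.003 0.08 0 0 0 -1;0.009 0.003 0.11 0 0 0 -1;0.009 0.003 0.11 0 0 0 -1' >/dev/null; python3 chk.py 9
python3 -m handwheel '0 0 0.04 0 0 0 -1;0 0 0.08 0 0 0 -1;0 0 0.115 0 0 0 -1;0 0 0.115 0 0 0 -1' >/dev/null; python3 chk.py 9
python3 -m handwheel '0 0 0 0 0 0.02 -1;0 0 0 0 0 0.04 -1;0 0 0 0 0 0.061 -1;0 0 0 0 0 0.061 -1' >/dev/null; python3 chk.py 9
python3 -m handwheel '0 0 0 0 0 0.01 -1;0 0 0 0 0 0.02 -1;0 0 0 0 0 0.03 -1;0 0 0 0 0 0.04 -1;0 0 0 0 0 0.05 -1' > /dev/null; python3 chk.py 9
```

```text
t38.1 pos [599.5  75.7 118. ] rot [ 3.1414e+00  4.0000e-04 -3.7260e-01] F [-0.3  1.2 -1.5] M [ 0.083  0.117 -0.   ] w15.3 f30.0 q [-1.000e-03  5.540e-01  1.407e+00 -0.000e+00  1.182e+00  1.942e+00]
t38.4 pos [599.5  75.5 106.5] rot [-3.1415e+00  4.0000e-04 -3.7290e-01] F [-0.7  1.6 -4.1] M [0.339 0.184 0.034] w15.7 f30.0 q [-0.002  0.565  1.421  0.     1.156  1.942]
t38.7 pos [599.3  75.9 106.6] rot [-3.1415e+00  1.2000e-03 -5.6640e-01] F [-0.6  3.5 -2. ] M [0.759 0.16  0.26 ] w15.5 f30.2 q [-1.000e-03  5.650e-01  1.421e+00  1.000e-03  1.157e+00  2.136e+00]
t39.1 pos [599.3  75.8 106.6] rot [ 3.1414e+00  9.0000e-04 -7.2010e-01] F [-1.2  3.  -2. ] M [0.692 0.201 0.444] w15.5 f30.4 q [-1.000e-03  5.650e-01  1.421e+00  0.000e+00  1.157e+00  2.289e+00]
```

```bash
python3 -m handwheel '0 0 0 0 0 0.01 -1;0 0 0 0 0 0.02 -1;0 0 0 0 0 0.03 -1;0 0 0 0 0 0.04 -1;0 0 0 0 0 0.047 -1;0 0 0 0 0 0.047 -1' > /dev/null; python3 chk.py 9
python3 -m handwheel '0 0 0 0 0 0 -1' >/dev/null; python3 chk.py 9
python3 -m handwheel '0 0 0 0 0 -0.03 -1;0 0 0 0 0 -0.065 -1;0 0 0 0 0 -0.065 -1' >/dev/null; python3 chk.py 9
python3 -m handwheel '0 0 -0.1 0 0 0 -1;0 0 -0.27 0 0 0 -1;0 0 -0.27 0 0 0 -1;0 0 -0.27 0 0 0 -1' >/dev/null; python3 chk.py 9
python3 -c "
from h import *
need(535,179.4,131,-.44)"
```

```text
t39.6 pos [599.3  75.6 106.6] rot [ 3.141e+00  8.000e-04 -8.681e-01] F [-1.6  3.  -4. ] M [0.728 0.164 0.478] w15.5 f30.5 q [-1.000e-03  5.650e-01  1.421e+00  0.000e+00  1.157e+00  2.437e+00]
t39.7 pos [599.3  75.6 106.6] rot [ 3.141e+00  8.000e-04 -8.673e-01] F [-1.1  2.5 -3.6] M [0.78  0.212 0.487] w15.2 f30.5 q [-2.000e-03  5.650e-01  1.421e+00  0.000e+00  1.157e+00  2.437e+00]
t40.0 pos [599.7  75.1 106.9] rot [ 3.1414e+00 -1.0000e-04 -6.6070e-01] F [-0.7  0.3 -2.2] M [ 0.423  0.249 -0.012] w15.4 f30.0 q [-2.000e-03  5.640e-01  1.421e+00 -0.000e+00  1.157e+00  2.230e+00]
t40.3 pos [600.8  74.8 135.5] rot [-3.1399 -0.0033 -0.6673] F [-0.4 -0.2 -2.6] M [ 0.101  0.099 -0.034] w15.4 f29.9 q [-2.000e-03  5.370e-01  1.385e+00 -1.000e-03  1.216e+00  2.236e+00]
need [-1.164 -0.415  0.041] [-0.0004 -0.0011 -0.0723]
```

```bash
python3 -m handwheel '-0.2 -0.07 0 0 0 0 -1;-0.58 -0.205 0.02 0 0 0 -1' >/dev/null
python3 -m handwheel '-0.3 -0.1 0 0 0 -0.03 -1;-0.58 -0.21 0.02 0 0 -0.0723 -1;-0.58 -0.21 0.02 0 0 -0.0723 -1;-0.58 -0.21 0.02 0 0 -0.0723 -1;-0.58 -0.21 0.02 0 0 -0.0723 -1;-0.58 -0.21 0.02 0 0 -0.0723 -1' >/dev/null; python3 chk.py 9
python3 -c "
from h import *
need(535,179.4,107,-.44)"
```

```text
t41.0 pos [534.6 178.6 129.8] rot [ 3.1412e+00 -4.0000e-04 -4.4060e-01] F [-0.6 -0.1 -2.7] M [ 0.077  0.052 -0.006] w15.2 f29.9 q [ 1.870e-01  4.710e-01  1.515e+00 -1.000e-03  1.155e+00  2.198e+00]
need [-0.    -0.009  0.228] [ 0.0001 -0.0001 -0.0002]
```

```bash
python3 -m handwheel '0 -0.007 0.03 0 0 0 -1;0 -0.007 0.08 0 0 0 -1;0 -0.007 0.11 0 0 0 -1;0 -0.007 0.11 0 0 0 -1' >/dev/null; python3 chk.py 9
python3 -m handwheel '0 0 0.04 0 0 0 -1;0 0 0.08 0 0 0 -1;0 0 0.12 0 0 0 -1;0 0 0.12 0 0 0 -1' >/dev/null; python3 chk.py 9
python3 -m handwheel '0 0 0 0 0 0.02 -1;0 0 0 0 0 0.04 -1;0 0 0 0 0 0.061 -1;0 0 0 0 0 0.061 -1' >/dev/null; python3 chk.py 9
python3 -m handwheel '0 0 0 0 0 0.01 -1;0 0 0 0 0 0.02 -1;0 0 0 0 0 0.03 -1;0 0 0 0 0 0.04 -1;0 0 0 0 0 0.04 -1' > /dev/null; python3 chk.py 9
python3 -m handwheel '0 0 0 0 0 0.01 -1;0 0 0 0 0 0.02 -1;0 0 0 0 0 0.033 -1;0 0 0 0 0 0.033 -1' > /dev/null; python3 chk.py 9
python3 -m handwheel '0 0 0 0 0 0 -1' >/dev/null; python3 chk.py 9
```

```text
t41.3 pos [535.  179.6 119.1] rot [-3.1413e+00 -1.2000e-03 -4.3900e-01] F [-0.5 -1.   3.2] M [-0.102  0.167  0.017] w15.7 f29.9 q [ 0.188  0.483  1.528 -0.     1.13   2.198]
t41.6 pos [534.1 179.9 106.3] rot [ 3.1412e+00  6.0000e-04 -4.3850e-01] F [ 0.3  1.2 -1.7] M [ 0.061 -0.166  0.025] w15.7 f30.0 q [ 0.189  0.497  1.544 -0.     1.102  2.198]
t42.0 pos [534.3 179.8 106.3] rot [ 3.1408 -0.     -0.6315] F [ 1.  -0.2 -3.3] M [ 0.027 -0.338  0.282] w15.2 f30.1 q [ 1.890e-01  4.970e-01  1.543e+00 -1.000e-03  1.102e+00  2.392e+00]
t42.4 pos [534.3 179.9 106.3] rot [ 3.1408 -0.     -0.7539] F [ 2.2 -0.6 -4.7] M [-0.016 -0.428  0.476] w15.5 f30.3 q [ 1.890e-01  4.970e-01  1.543e+00 -1.000e-03  1.102e+00  2.514e+00]
t42.7 pos [534.2 180.  106.4] rot [ 3.1409e+00 -1.0000e-04 -8.5760e-01] F [ 2.1 -1.1 -5.6] M [ 0.043 -0.538  0.426] w15.4 f30.4 q [ 0.189  0.497  1.543 -0.     1.102  2.618]
t42.8 pos [534.2 180.  106.4] rot [ 3.1408e+00  1.0000e-04 -8.5600e-01] F [ 2.7 -1.3 -7.1] M [ 0.091 -0.555  0.425] w15.5 f30.4 q [ 0.189  0.497  1.543 -0.     1.102  2.616]
```

```bash
python3 -m handwheel '0 0 0 0 0 -0.03 -1;0 0 0 0 0 -0.065 -1;0 0 0 0 0 -0.065 -1' >/dev/null; python3 chk.py 9
python3 -m handwheel '0 0 -0.1 0 0 0 -1;0 0 -0.3 0 0 0 -1;0 0 -0.52 0 0 0 -1;0 0 -0.52 0 0 0 -1;0 0 -0.52 0 0 0 -1' >/dev/null; python3 chk.py 9
python3 -c "
from h import *
need(474,128.5,160,-.047)"
```

```text
t43.1 pos [533.9 180.  106.8] rot [ 3.1408e+00  6.0000e-04 -6.4950e-01] F [ 1.  -1.  -4.5] M [-0.165 -0.178 -0.03 ] w15.4 f30.0 q [ 0.189  0.496  1.543 -0.     1.103  2.409]
t43.5 pos [534.8 180.4 160.3] rot [-3.1393e+00 -1.7000e-03 -6.5640e-01] F [-0.2 -0.9 -3.1] M [0.077 0.064 0.005] w15.4 f30.0 q [0.189 0.442 1.473 0.    1.224 2.417]
need [-0.165  0.783  0.001] [-0.0005 -0.0008 -0.194 ]
```

```bash
python3 -m handwheel '-0.05 0.25 0 0 0 -0.035 -1;-0.1 0.5 0 0 0 -0.07 -1;-0.165 0.783 0 0 0 -0.11 -1;-0.165 0.783 0 0 0 -0.15 -1;-0.165 0.783 0 0 0 -0.194 -1;-0.165 0.783 0 0 0 -0.194 -1;-0.165 0.783 0 0 0 -0.194 -1;-0.165 0.783 0 0 0 -0.194 -1' >/dev/null; python3 chk.py 9
python3 -c "
from h import *
import pickle
b=viewer.capture('wrist'); pickle.dump(b,open('w7.pkl','wb'))"
sed -i '/^run/d' tab2.py; sed -i 's/range(-30,131)/range(-30,161)/' tab2.py
cat >> tab2.py <<'E'
run("w3.pkl","w7.pkl");run("w6.pkl","w7.pkl")
E
python3 tab2.py
```

```text
t44.1 pos [473.2 128.2 158.4] rot [ 3.1414e+00  1.2000e-03 -4.9100e-02] F [ 0.3 -0.4 -1.9] M [0.003 0.049 0.002] w15.6 f30.0 q [0.108 0.316 1.676 0.    1.152 1.728]
w3.pkl w7.pkl 2 shift mm [-0.375  0.125] corr 0.9995 cw [0.393 0.371 0.362]
w3.pkl w7.pkl 3 shift mm [-0.25  0.  ] corr 0.9998 cw [0.332 0.332 0.332]
w3.pkl w7.pkl 4 shift mm [-0.375  0.125] corr 0.9999 cw [0.353 0.349 0.349]
w6.pkl w7.pkl 2 shift mm [0.    0.125] corr 0.9994 cw [0.305 0.31  0.305]
w6.pkl w7.pkl 3 shift mm [0.    0.125] corr 0.9999 cw [0.201 0.201 0.201]
w6.pkl w7.pkl 4 shift mm [0.    0.125] corr 0.9999 cw [0.305 0.305 0.305]
```

```bash
python3 -m handwheel '0.1 0.25 0 0 0 0 -1;0.2 0.5 0 0 0 0 -1;0.26 0.715 0 0 0 0 -1' >/dev/null
python3 -m handwheel '0.1 0.25 0 0 0 0 -1;0.2 0.5 0 0 0 0 -1;0.26 0.715 0 0 0 0 -1' >/dev/null
python3 -m handwheel '0.1 0.25 0 0 0 0 -1;0.2 0.5 0 0 0 0 -1;0.26 0.715 0 0 0 0 -1;0.26 0.715 0 0 0 0 -1;0.26 0.715 0 0 0 0 -1' >/dev/null; python3 chk.py 9
python3 -m handwheel '0 0 0.2 0 0 0 -1;0 0 0.4 0 0 0 -1;0 0 0.6 0 0 0 -1;0 0 0.8 0 0 0 -1;0 0 0.9 0 0 0 -1;0 0 0.9 0 0 0 -1;0 0 0.9 0 0 0 -1' >/dev/null; python3 chk.py 9
python3 - <<'E'
from h import *
need(540,-90,62,-.047)
p=viewer.capture("side"); save(p,"s9.png"); q=viewer.capture("top")
a=p["frame"]; u=proj(p,(540,-90,40)).astype(int); v=proj(q,(540,-90,40)).astype(int)
f=lambda I,c:cv2.resize(I["frame"][max(c[1]-60,0):c[1]+60,c[0]-75:c[0]+75],(400,320))
save({"frame":np.hstack([f(p,u),f(q,v)])},"c9.png")
E
```

```text
t45.1 pos [541.7 -90.5 158.3] rot [-3.1412e+00  1.1000e-03 -4.9100e-02] F [ 1.1  0.9 -1.9] M [0.062 0.033 0.01 ] w15.8 f30.0 q [-0.305  0.419  1.515  0.     1.208  1.315]
t45.7 pos [541.7 -89.1  69.1] rot [-3.1414e+00  6.0000e-04 -4.5000e-02] F [ 1.  -0.2 -2.2] M [0.003 0.031 0.038] w15.1 f30.0 q [-0.303  0.518  1.628  0.     0.997  1.313]
need [-0.017  0.01   0.071] [-0.0001  0.0002  0.0006]
```

View pics/c9.png

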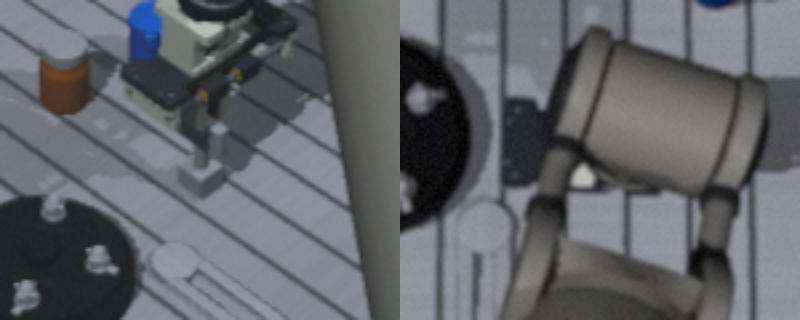

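The key hangs upright just above clear shelf between the griddle and the jar (left half, ~(200,180)). Next I lower it gently.

```bash
cat > fz.py <<'E'
import sys; from h import *
st(); sys.exit(int(bot.get_obs()["contact_force"][2]>3))
E
python3 -m handwheel '0 0 0.03 0 0 0 -1;0 0 0.05 0 0 0 -1;0 0 0.05 0 0 0 -1' >/dev/null; python3 fz.py &&
python3 -m handwheel '0 0 0.01 0 0 0 -1;0 0 0.01 0 0 0 -1;0 0 0.01 0 0 0 -1' >/dev/null && python3 fz.py &&
python3 -m handwheel '0 0 0.01 0 0 0 -1;0 0 0.01 0 0 0 -1;0 0 0.01 0 0 0 -1' >/dev/null && python3 fz.py &&
python3 -m handwheel '0 0 0.01 0 0 0 -1;0 0 0.01 0 0 0 -1;0 0 0.01 0 0 0 -1' >/dev/null && python3 fz.py &&
python3 -m handwheel '0 0 0.01 0 0 0 -1;0 0 0.01 0 0 0 -1;0 0 0.01 0 0 0 -1' >/dev/null && python3 fz.py &&
python3 -m handwheel '0 0 0.01 0 0 0 -1;0 0 0.01 0 0 0 -1;0 0 0.01 0 0 0 -1' >/dev/null && python3 fz.py
```

```text
t46.0 pos [541.7 -89.7  64.1] rot [ 3.1414e+00 -3.0000e-04 -4.5500e-02] F [ 1.1  0.3 -1.7] M [0.053 0.026 0.028] w15.5 f30.0 q [-0.304  0.524  1.633 -0.     0.984  1.313]
t46.3 pos [541.8 -89.8  63.1] rot [ 3.1415e+00 -1.0000e-04 -4.5400e-02] F [ 0.3 -0.3 -2.6] M [ 0.07   0.041 -0.008] w15.5 f30.0 q [-0.304  0.525  1.634 -0.     0.982  1.312]
t46.5 pos [542.1 -90.   62.7] rot [ 3.141e+00 -1.200e-03 -4.530e-02] F [-2.  -1.5  3.9] M [ 0.009  0.27  -0.041] w15.3 f30.0 q [-0.304  0.526  1.634 -0.     0.98   1.312]
```

```bash
python3 -m handwheel '0 0 0 0 0 0 -0.4;0 0 0 0 0 0 0;0 0 0 0 0 0 0.4;0 0 0 0 0 0 0.4;0 0 0 0 0 0 0.4;0 0 0 0 0 0 0.4;0 0 0 0 0 0 0.4;0 0 0 0 0 0 0.4' >/dev/null; python3 fz.py
python3 -m handwheel '0 0 -0.2 0 0 0 0.4;0 0 -0.4 0 0 0 0.4;0 0 -0.65 0 0 0 0.4;0 0 -0.9 0 0 0 0.4;0 0 -0.9 0 0 0 0.4;0 0 -0.9 0 0 0 0.4' >/dev/null; python3 fz.py
python3 -m handwheel '0 0 -0.3 0 0 0 0.4;0 0 -0.4 0 0 0 0.4;0 0 -0.4 0 0 0 0.4;0 0 -0.4 0 0 0 0.4' >/dev/null; python3 fz.py
python3 - <<'E'
from h import *
for n in("wrist","side","top"):
    p=viewer.capture(n)
    print(n,[(round(r["score"],2),np.round(r["centre"]),atz(p,r["centre"],50).round(0)) for r in viewer.recognise("key",p)[:2]], proj(p,(542,-90,50)).round(0))
    if n=="wrist":
        r=viewer.cut_out("key_handle",p); m=r[0]["pixels"] if r else np.zeros((2,2)); ys,xs=np.nonzero(m); print(xs.min(),xs.max(),ys.min(),ys.max()) if len(xs) else 0; print(proj(p,(574,-90,100)),proj(p,(510,-90,100)))
E
```

```text
t47.2 pos [541.7 -89.7  62. ] rot [ 3.1415  0.     -0.0452] F [ 1.1  1.2 -0.2] M [0.046 0.034 0.026] w62.4 f0.0 q [-0.304  0.527  1.635 -0.     0.98   1.312]
t47.7 pos [542.5 -89.9 153.4] rot [ 3.1407 -0.0032 -0.0452] F [-0.7 -0.2 -0.3] M [ 0.023  0.05  -0.03 ] w64.1 f0.0 q [-0.304  0.422  1.525 -0.     1.191  1.312]
t48.0 pos [541.6 -89.7 191.3] rot [ 3.1415e+00  1.0000e-04 -4.5300e-02] F [-0.2 -0.7 -0.8] M [ 0.029 -0.021  0.032] w64.4 f0.0 q [-0.304  0.39   1.466 -0.     1.286  1.312]
wrist [(0.86, array([281., 189.]), array([542., -90.,  50.])), (0.27, array([  7., 213.]), array([531., 176.,  50.]))] [281. 189.]
264 298 158 238
[279.06161015 161.84281921] [282.51094974 238.21735163]
side [(0.67, array([320., 192.]), array([535., -99.,  50.]))] [316. 192.]
top [(0.51, array([333., 229.]), array([512., -93.,  50.]))] [332. 217.]
```

```bash
python3 -c "
from plant import bot
print(bot.close_job())"
```

```text
the job is handed in; nothing more can be done
None
```

The four nuts are nipped and then tightened crosswise, the key stands released on the shelf beside the griddle, and the job was handed in at 48 s with no verdict returned: the camera put three washers at 0.33–0.37 rad, the fourth (never in view) is inferred at about 0.36 rad from torque and turn angle, and one of the last pair read only 0.05 rad after its first nip, so I nipped it further before tightening.

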